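# Draw an LED driver from the gravity magazine and fit it in the gear tray

## Task

Draw the bottom LED driver out of the foot of the gravity magazine so that the rest of the stack drops down square on to the rail, lay it flat and lengthwise in the open part of the luminaire's gear tray, and slide it under the hold-down bracket until it is right up against the end stop. Do not drop the driver; leave the other drivers in the magazine and everything else on the bench where it is.

Things in the scene. Friction and masses are not known exactly. Their poses are not given: they have to be found in the camera images.
- driver_1_center (a point): centre of the lowest LED driver in the magazine: a white plastic box 100 mm long (its x), 46 mm wide (its y), 30 mm high (its z), about 160 g, the same either way round; half-way up. It lies on the magazine's rail, lengthwise along the magazine's x
- driver_2_center (a point): centre of the second driver up, same size, lying on driver 1. It drops by 30 mm on to the rail once driver 1 has been drawn out from under it
- driver_3_center (a point): centre of the third driver up, same size
- driver_4_center (a point): centre of the top driver, same size
- driver_1: the lowest driver itself; origin at the centre of its underside, 15 mm below the centre
- magazine: gravity magazine fixed to the bench; origin on the bench under the middle of its black base (270 x 110 x 8 mm), x from the open exit end to the column, z up. A level aluminium rail 30 mm wide (a driver overhangs it 8 mm each side), top 50 mm above the bench, runs from x = -135 to 123 mm. Over its rear part stands the column of four slippery-lined corner angles, 245 mm high, inside 107 x 50 mm (x = 15 to 122)
- magazine_floor (a point): point on the rail's top in the middle of the column (x = 68.5 mm, z = 50 mm in the magazine's frame), where the underside centre of the lowest driver lies, give or take 2 mm
- magazine_gate (a point): middle of the gate, under the lower ends of the front angles (x = 12 mm, z = 88 mm in the magazine's frame). Front angles and side ties begin at this height, 8 mm above the lowest driver's top; the rear angles reach down to the base at x = 100 to 125 mm. So the lowest driver's front end (x about 18 mm) is free at the front and at both sides, but the column and stack stand right over it: grip its sides with the tool tilted
- rail_free (a point): point on the rail's top in the middle of its free front part (x = -62 mm, z = 50 mm in the magazine's frame). The lowest driver can leave only towards -x, over this; drawn clear of the column, it can rest here on its own
- gear_tray: aluminium gear tray held in a blue cradle (240 x 90 x 18 mm) fixed to the bench; origin on the bench under the middle of the cradle, x along the tray to the end stop, z up. Tray from x = -130 to 130 mm, floor 20 mm above the bench, 54 mm wide inside, side edges 10 mm above the floor. Its end stop is dark, 20 mm high; behind it sits a white terminal block
- tray_bracket (a point): middle of the underside of the dark steel hold-down bracket that bridges the tray from x = 55 to 75 mm: 33.5 mm free below it, 60 mm between its legs, its top 2 mm above this point
- tray_open (a point): point on the tray floor at x = -15 mm: a driver laid with its middle here lies in the open part, its leading end 20 mm short of the bracket
- tray_home (a point): where the driver's centre is when it is fully home under the bracket, against the end stop (x = 50 mm, 15 mm above the tray floor)
- tray_stop (a point): middle of the end stop's face, x = 100 mm in the tray's frame, 10 mm above the floor
- bezel_1: loose turned steel bezel ring, 68 mm outside, 38 mm bore, 14 mm high, lying flat beside the gear tray; origin at the centre of its underside
- bezel_2: another such bezel ring, lying on the bench in front, between the magazine and the tray
- bezel_3: a third such bezel ring, on the right of the bench
- screwdriver: red-handled screwdriver, 190 mm long, up to 30 mm thick, lying beside the magazine; origin under its shaft or handle, near the middle
- tape_roll: roll of yellow tape, 90 mm across, 24 mm high, lying flat on the left
- cleaner: blue bottle of cleaner, 54 mm across, 130 mm high, standing on the left
- screw_bowl: black bowl, 90 mm across, 35 mm high, on the right

How it is judged:
By the outcome, as a careful person would: the job done as asked, in the order asked, and still so for the second after the job is handed in, with the robot touching nothing.
It also fails if it takes over 61 s, if anything falls off the work surface, if the arm or the gripper's body presses on something with over 40 N, if the wrist force passes 120 N, or if a joint passes its speed limit or range.

## Robot

A 7-joint arm with a two-finger parallel gripper is mounted at the origin on the work surface. World frame = base frame: x ahead of the robot, y to its left, z up, the work surface at z = 0. Lengths are in m, angles in degrees, forces in N, time in s.
With the tool pointing down it reaches from about 0.425 to 0.875 m from the base axis. Payload 4.7 kg.
Tool frame: the origin (TCP) lies on the front face of the gripper's body, between the roots of the fingers; the fingertips stand 70 mm ahead of it and the grasp point (between the pads) lies 51 mm ahead of it (tip_extent is the distance from the TCP to the fingertips, in m); z points along the fingers, y is the direction in which the jaws open and shut (so a half turn about z gives the same grasp; the last joint's range is limited). The gripper opens to 87 mm and grips with 3 to 60 N. Pads are 19 mm wide; open, the fingers measure 117 mm over their backs; the gripper's body (75 mm by 190 mm) begins 51 mm behind the grasp point.
Start: joints at [-75.911, 18.392, -4.016, 83.108, 1.295, 78.541, -3.26], TCP at [0.149, 0.633, 0.292] pointing down, gripper open.
Joint ranges: [-163.93, 163.93], [-17.29, 119.83], [-79.2, 71.16], [3.27, 140.29], [-89.18, 269.18], [5.43, 117.66], [-154.24, 154.24]. Speed limits (degrees/s): [147.25, 147.25, 180, 180, 180, 180, 180].

## Interface

Orientations are given as [roll, pitch, yaw] about the fixed x, y, z axes, in that order (R = Rz(yaw) Ry(pitch) Rx(roll)).
In Python, from cell import * gives the robot as it stands.
- The arm moves only by the tool carry_out, never from a script. Its argument "increments" is text: rows parted by semicolons, each of 7 numbers parted by spaces: the opening, from 0 (shut) to 1 (fully open), then the shift along the tool's x, y, z in m, then the turn, a rotation vector about the tool's x, y, z in degrees. A call has 1 to 20 rows; each row shifts and turns the pose as measured when the row begins, along the tool's axes as they then stand; what a row does not reach is not made up. A row lasts 1/8 s, in which the tool goes at most 62.5 mm and 10.7 degrees, less where a joint would pass 70% of its speed; a pose out of reach is approached as far as the arm can. A call is refused whole if a number of a shift passes 0.0625 or a number of a turn 10.7, either way. A call with a gripper value outside its range is refused whole. The fingers move at their own pace and stop on an object; "force" is the grip in N (left out, the last holds). Time passes only in rows, so rows that do not move let the fingers close. It gives the time, the measured TCP pose, the force and the opening at its end, in the units of the state.
- get_obs(): the state, without advancing time (a new reading comes with each control period).
- read_camera(name): name is "side" or "top"; returns a dict with "img" (480x640x3 uint8, blue, green, red), "fx", "fy", "cx", "cy" (pixels), "k1" (the pictures are not rectified: a ray, as slopes to the right and down, at radius r is drawn at 1 + k1 r^2 times it, then the intrinsics apply), "world_from_camera" (4x4, takes a point from camera to world coordinates). Camera axes: x right, y down, z forward; pixel columns grow to the right and rows downward; lengths in m; the calibration is good to about 2 mm. A picture is of the moment at which its call begins. There is no depth.
- sign_off(): hands the job in, once; it reports no verdict.
Trained networks look in a picture, given as the dict that the camera call returned (one of the last four; its "shot" number tells which), for a name from the list of things; names that differ only in an ending like _2 or _b are one class to them, and where a whole thing is asked for, a point or a joint stands for the part that bears it (a point fixed in the world has none). Each returns a list of dicts, best first, with "confidence" (0 to 1); they miss things now and then, are a little off and sometimes report something else, mostly with a low value. They report only what shows in the picture. A call takes as long as a camera call.
- masks_of(target, picture): "pixels" (480x640 bool, what is visible of it) and "bbox" ([left, top, right, bottom] in pixels, round what is visible of it).
The state is a dict: "time_s": time; "qpos": joint angles; "joint_velocities": joint speeds; "effort": joint torques, N m; "tool_pos": TCP position; "tool_rot": TCP orientation; "force": force on the tool from outside, world axes, zero at the start; "wrist_torque": the same for the moment, N m; "grip_width": finger opening in m.
Only numpy, scipy, OpenCV 4.12 (cv2) and the standard library are available. Lean on these libraries where they do the work, as an engineer would, in place of code of your own. Each camera call takes 0.05 s, during which the arm holds its last target.

## Working session

There is one attempt and no reset: what is moved stays moved. The work goes in short steps, Python scripts to look and compute and a tool call to move; the robot and the scene stay as the last step left them, time stands still between calls to the robot, and variables do not carry over. Pictures are saved under pics/ and viewed, and the job is handed in when it is done.

Besides the shell and the picture viewer there is one more tool, called after "Request:" as a command line: name --argument value ..., lists and objects as JSON in quotes. carry_out: Moves the arm, as the interface text tells. Its arguments: {"type":"object","properties":{"increments":{"type":"string"},"force":{"type":"number"}},"required":["increments"]}

```bash
ls; mkdir -p pics; python3 - <<'E'
from cell import *
import cv2
o=get_obs(); print({k:o[k] for k in o})
for n in ("side","top"):
    p=read_camera(n); cv2.imwrite(f"pics/{n}0.png",p["img"]); print(n,{k:p[k] for k in p if k!="img"})
    for t in ["driver_1","magazine","gear_tray","tray_bracket","bezel_1","screwdriver","tape_roll","cleaner","screw_bowl"]:
        try: print(t,[(round(d["confidence"],2),d["bbox"]) for d in masks_of(t,p)])
        except Exception as e: print(t,e)
E
```

```text
pics
{'time_s': 0.0, 'qpos': array([-75.91072709,  18.44028952,  -4.01715516,  83.17389446,
         1.295239  ,  78.53893231,  -3.25949308]), 'joint_velocities': array([ 0.02098889, -0.01245051,  0.01151368,  0.06533311,  0.00559812,
        0.00948521,  0.03306501]), 'effort': array([ 8.70817366e-04, -4.91294324e+01, -4.03561899e-01, -3.12526417e+01,
       -6.40653865e-02,  4.36762290e-02,  1.58365160e-04]), 'tool_pos': array([0.14926097, 0.63221513, 0.29115648]), 'tool_rot': array([-1.79892143e+02,  5.30697613e-03,  1.66722555e+02]), 'force': array([0.20061832, 1.03596907, 0.03101962]), 'wrist_torque': array([-0.0066034 , -0.02159522, -0.0323371 ]), 'grip_width': 0.0868215641386779}
side {'fx': 623.8491919823115, 'fy': 623.8491919823115, 'cx': 321.98357281728244, 'cy': 234.66406825725704, 'k1': -0.1506525711335376, 'world_from_camera': array([[ 0.95662236, -0.19119431,  0.21981447,  0.159808  ],
       [-0.29074848, -0.57887167,  0.7618221 , -1.26004028],
       [-0.01841168, -0.79268677, -0.60935104,  1.11665541],
       [ 0.        ,  0.        ,  0.        ,  1.        ]]), 's
[... 1175 characters left out ...]
36496],
       [-0.0093495 , -0.10798585, -0.99410847,  1.54520574],
       [ 0.        ,  0.        ,  0.        ,  1.        ]]), 'shot': 2}
driver_1 []
magazine [(0.73, [200.4, 207.2, 313.5, 273.8])]
gear_tray [(0.73, [365.8, 163.1, 425.4, 257.8])]
tray_bracket [(0.68, [484.5, 280.6, 517.6, 312.6]), (0.59, [362.2, 162.7, 428.8, 258.7])]
bezel_1 [(0.84, [320.5, 286.9, 347.4, 312.5]), (0.8, [484.9, 235.3, 511.3, 257.2]), (0.74, [356.7, 176.1, 381.6, 198.0])]
screwdriver []
tape_roll [(0.88, [130.0, 239.7, 162.0, 271.6])]
cleaner [(0.91, [135.9, 294.3, 169.3, 315.5]), (0.19, [196.7, 206.6, 318.3, 272.8])]
screw_bowl [(0.67, [484.8, 281.7, 516.9, 310.8]), (0.25, [364.2, 162.6, 426.9, 257.2])]
```

```bash
python3 - <<'E'
import cv2
a=cv2.imread("pics/side0.png"); b=cv2.imread("pics/top0.png")
cv2.imwrite("pics/side0c.png",cv2.resize(a[120:330,220:450],None,fx=3.4,fy=2.857*1,interpolation=cv2.INTER_CUBIC) if 0 else cv2.resize(a[125:325,220:480],None,fx=3,fy=3,interpolation=cv2.INTER_CUBIC))
cv2.imwrite("pics/top0c.png",cv2.resize(b[150:330,180:440],None,fx=3,fy=3,interpolation=cv2.INTER_CUBIC))
E
```

```text
(no output)
```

View pics/side0c.png

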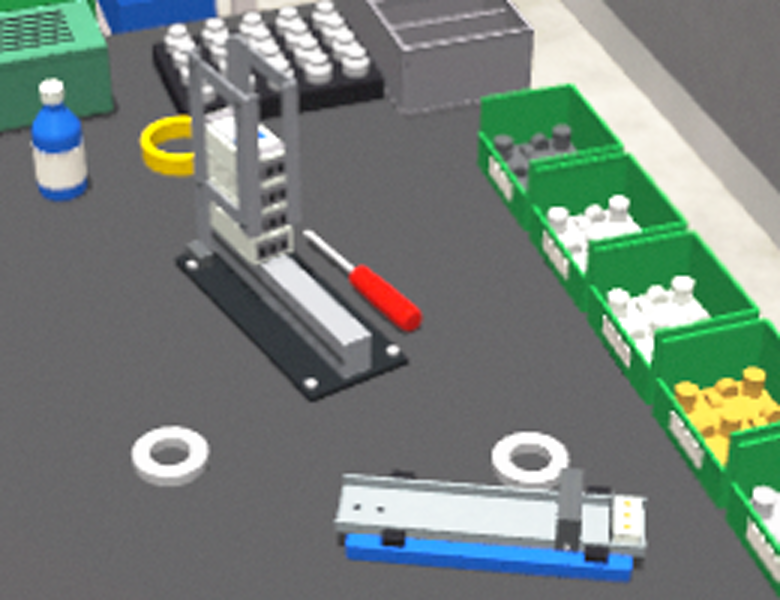

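View pics/top0c.png

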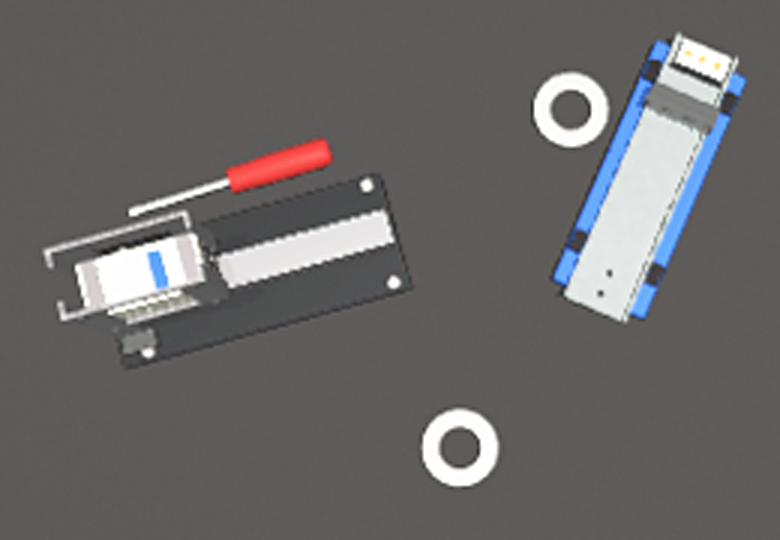

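View pics/side0.png

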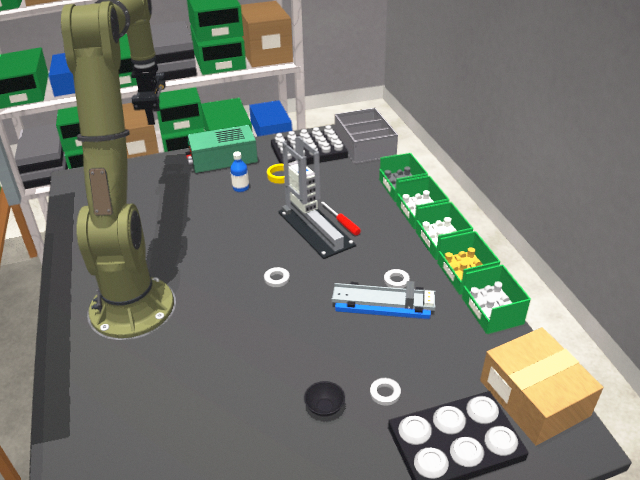

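View pics/top0.png

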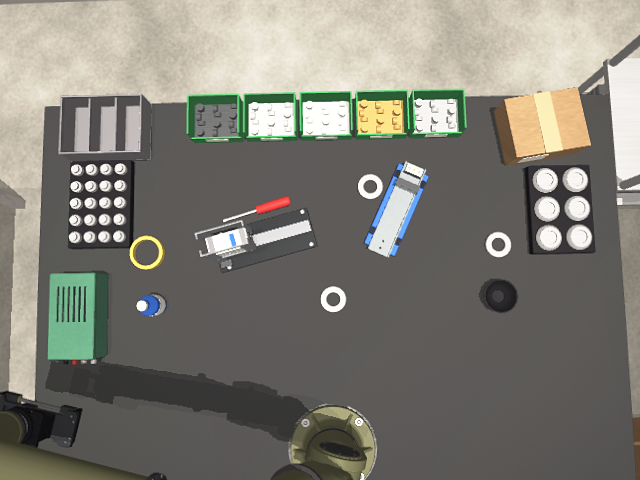

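```bash
python3 - <<'E'
import cv2
a=cv2.imread("pics/side0.png"); b=cv2.imread("pics/top0.png")
def c(im,x,y,w,h,s,n): cv2.imwrite("pics/"+n,cv2.resize(im[y:y+h,x:x+w],None,fx=s,fy=s,interpolation=cv2.INTER_CUBIC))
c(b,190,190,130,90,6,"tm.png"); c(b,355,155,80,110,5,"tt.png"); c(a,275,130,85,130,4.5,"sm.png"); c(a,325,260,120,65,6,"st.png")
E
```

```text
(no output)
```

View pics/tm.png

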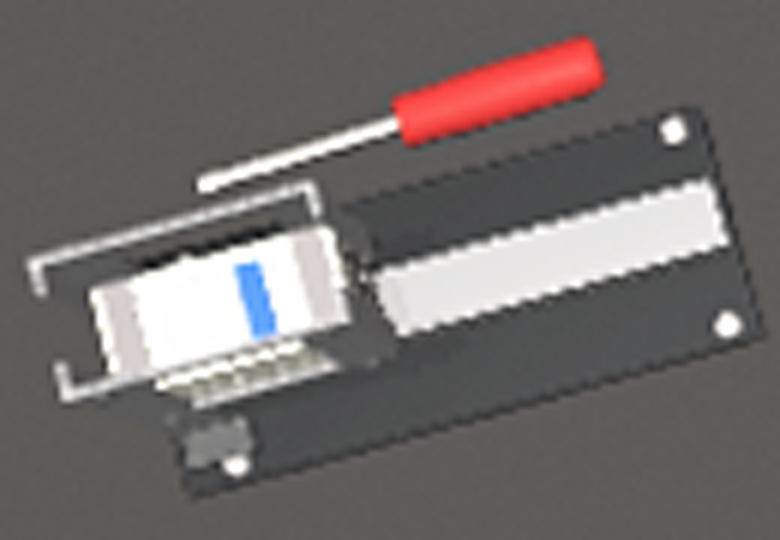

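View pics/tt.png

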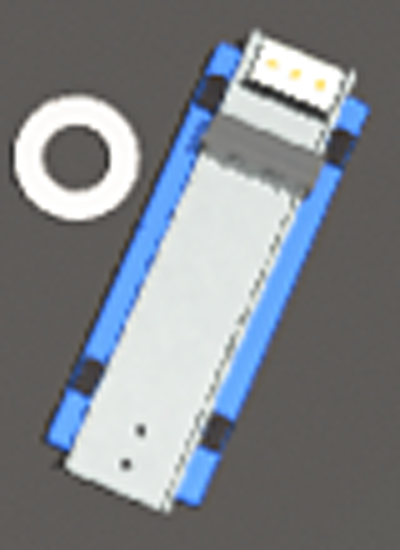

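View pics/sm.png

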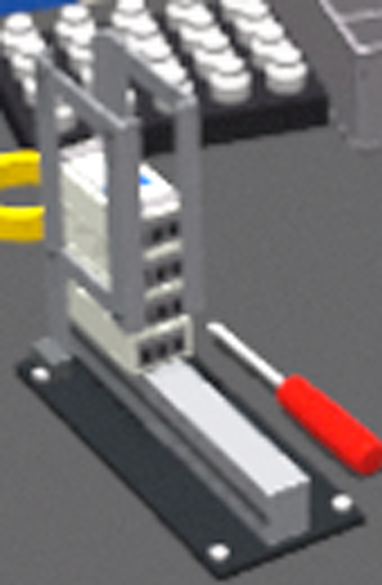

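View pics/st.png

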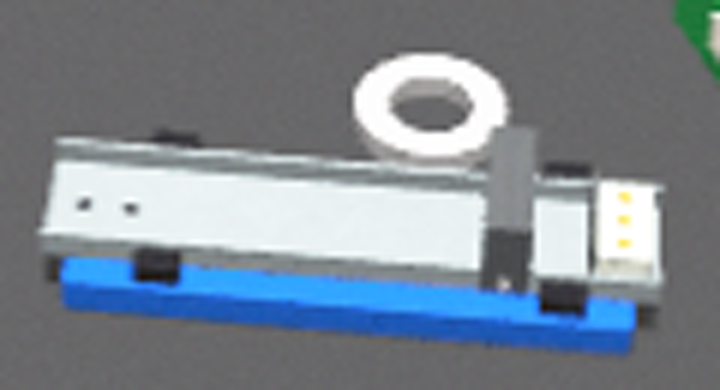

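```bash
cat > h.py <<'E'
import numpy as np, cv2
from scipy.optimize import least_squares
from scipy.spatial.transform import Rotation as Rn
CAM={"side":dict(f=623.8491919823115,cx=321.98357281728244,cy=234.66406825725704,k=-0.1506525711335376,T=np.array([[ 0.95662236,-0.19119431,0.21981447,0.159808],[-0.29074848,-0.57887167,0.7618221,-1.26004028],[-0.01841168,-0.79268677,-0.60935104,1.11665541],[0,0,0,1]])),
"top":dict(f=570.5748314798998,cx=325.7355873482076,cy=234.18255930955453,k=-0.035464593779213405,T=np.array([[-0.01965777,-0.99393995,0.10815242,0.39674077],[-0.99976305,0.02055313,0.00717008,-0.00336496],[-0.0093495,-0.10798585,-0.99410847,1.54520574],[0,0,0,1]]))}
def proj(cam,P):
    c=CAM[cam];P=np.atleast_2d(P);q=(P-c["T"][:3,3])@c["T"][:3,:3]
    s=q[:,:2]/q[:,2:];r2=(s**2).sum(1,keepdims=True);s=s*(1+c["k"]*r2)
    return s*c["f"]+[c["cx"],c["cy"]]
def place(p,L):
    x,y,t=p;L=np.atleast_2d(L);c,s=np.cos(t),np.sin(t)
    return np.c_[x+c*L[:,0]-s*L[:,1],y+s*L[:,0]+c*L[:,1],L[:,2]]
E
cat > fit.py <<'E'
from h import *
def un(c,x0,y0,s): return np.array([x0+(c[0]+.5)/s-.5,y0+(c[1]+.5)/s-.5])
mag=[("top",un(c,190,190,6),l) for c,l in [((702,105),(-135,-55,8)),((768,338),(-135,55,8)),((190,497),(135,55,8)),((712,180),(-135,-15,50)),((730,243),(-135,15,50))]]+\
 [("side",un(c,275,130,4.5),l) for c,l in [((218,580),(-135,55,4)),((365,520),(-135,-55,4)),((15,365),(135,55,8)),((265,495),(-135,15,50)),((308,478),(-135,-15,50))]]
tray=[("top",un(c,355,155,5),l) for c,l in [((45,440),(-120,45,18)),((205,507),(-120,-45,18)),((370,105),(120,-45,18)),((222,40),(120,45,18))]]+\
 [("side",un(c,325,260,6),l) for c,l in [((62,262),(-120,-45,18)),((635,310),(120,-45,18)),((632,352),(120,-45,0)),((62,310),(-120,-45,0)),((40,232),(-130,-28,30)),((57,140),(-130,28,30)),((660,187),(130,28,30)),((662,285),(130,-28,30))]]
for n,K,p0 in (("mag",mag,(.55,.17,1.8)),("tray",tray,(.6,-.13,-.4))):
    def res(p): return np.concatenate([proj(c,place(p,np.array(l)/1000.))[0]-u for c,u,l in K])
    r=least_squares(res,p0,loss="soft_l1"); print(n,r.x[:2].round(4),np.degrees(r.x[2]).round(2)); print(res(r.x).reshape(-1,2).round(1).tolist())
    for cam in ("top","side"):
        K2=[k for k in K if k[0]==cam]
        r=least_squares(lambda p:np.concatenate([proj(c,place(p,np.array(l)/1000.))[0]-u for c,u,l in K2]),p0,loss="soft_l1"); print(cam,r.x[:2].round(4),np.degrees(r.x[2]).round(2))
E
python3 fit.py; python3 -c "import cell;print([x for x in dir(cell) if x[0]!='_'])"
```

```text
mag [0.5523 0.1756] 104.27
[[0.1, 0.2], [-0.3, 0.1], [-0.4, 0.1], [1.7, -0.4], [1.7, -0.0], [-0.6, -1.2], [-0.4, -1.0], [-0.8, -1.5], [1.0, 0.0], [0.5, 0.2]]
top [0.5521 0.1767] 104.44
side [0.552  0.1726] 103.99
tray [ 0.6285 -0.1868] -24.6
[[0.8, -0.0], [-0.2, -0.2], [0.8, -0.5], [-0.1, -0.4], [-0.4, 2.5], [-0.1, 1.9], [-0.3, 0.1], [-0.4, -0.4], [0.1, -0.9], [-0.1, -0.2], [0.1, -0.6], [-0.2, -1.8]]
top [ 0.6278 -0.1859] -24.71
side [ 0.6286 -0.1874] -24.61
['PlanningError', 'get_obs', 'masks_of', 'read_camera', 'sign_off', 'tip_extent']
```

```bash
cat > ov.py <<'E'
from h import *
import sys,itertools
M=(.5523,.1756,np.radians(104.3)); T=(.6284,-.1866,np.radians(-24.65))
def box(x0,x1,y0,y1,z0,z1):
    v=np.array(list(itertools.product((x0,x1),(y0,y1),(z0,z1))))/1000.
    e=[(i,j) for i in range(8) for j in range(i) if bin(i^j).count("1")==1]
    return v,e
def draw(im,cam,p,b,col,x0,y0,s):
    v,e=b;u=proj(cam,place(p,v));u=((u-[x0,y0]+.5)*s-.5)
    for i,j in e: cv2.line(im,tuple(int(q*8) for q in u[i]),tuple(int(q*8) for q in u[j]),col,1,cv2.LINE_AA,3)
def crop(im,x0,y0,w,h,s): return cv2.resize(im[y0:y0+h,x0:x0+w],None,fx=s,fy=s,interpolation=cv2.INTER_CUBIC)
E
python3 - <<'E'
from ov import *
for cam,x0,y0,w,h,s,n in (("top",190,160,250,110,3,"ovt"),("side",275,130,85,130,4.5,"ovm"),("side",325,260,120,65,6,"ovs")):
    im=crop(cv2.imread(f"pics/{cam}0.png"),x0,y0,w,h,s)
    for b,c in ((box(-135,135,-55,55,0,8),(0,0,255)),(box(-135,123,-15,15,50,50),(0,255,0)),(box(18.5,118.5,-23,23,50,80),(255,0,255)),(box(18.5,118.5,-23,23,140,170),(255,0,255))): draw(im,cam,M,b,c,x0,y0,s)
    for b,c in ((box(-120,120,-45,45,0,18),(0,0,255)),(box(-130,130,-27,27,20,30),(0,255,0)),(box(55,75,-30,30,53.5,55.5),(255,0,255)),(box(100,100,-27,27,20,40),(0,255,255))): draw(im,cam,T,b,c,x0,y0,s)
    cv2.imwrite(f"pics/{n}.png",im)
E
```

```text
(no output)
```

View pics/ovt.png

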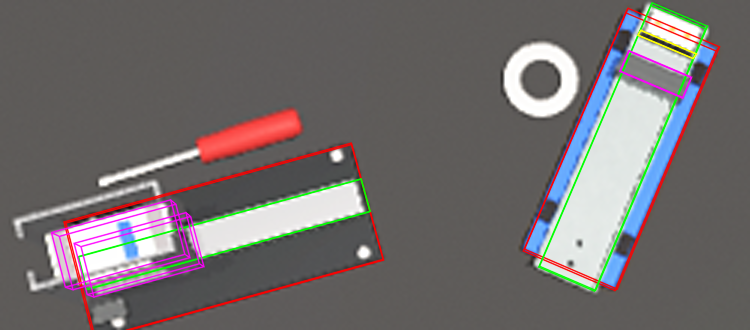

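View pics/ovm.png

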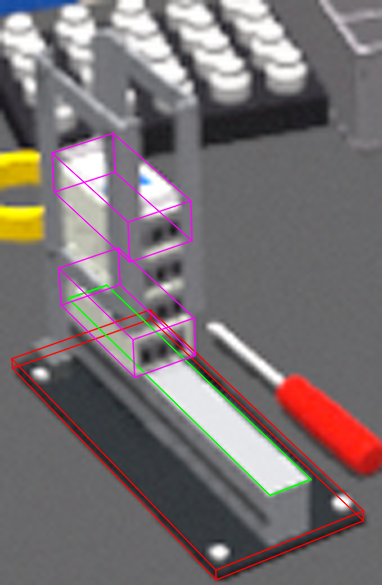

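View pics/ovs.png

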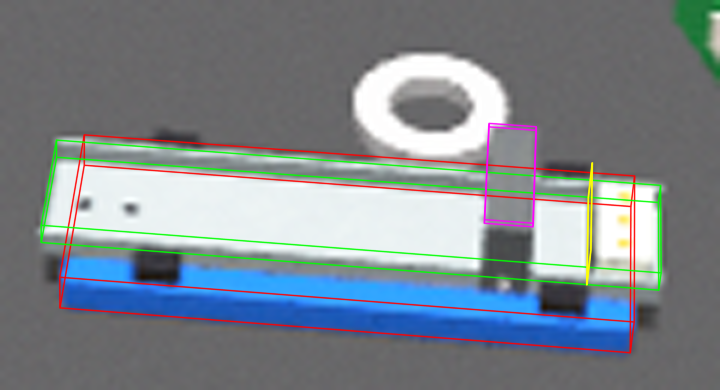

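Request:
carry_out --increments "1 0 0 -0.05 0 0 0; 1 -0.03 -0.04 -0.03 0 0 0; 1 -0.04 -0.04 -0.02 0 0 0; 1 -0.04 -0.04 0 0 0 -5; 1 -0.04 -0.04 0 0 0 -5"

```text
time_s: 1.62
tool_pos: [0.2621, 0.4439, 0.3943]
tool_rot: [-180.0, -0.0, 177.6]
force: [-0.1, 0.5, 0.1]
grip_width: 0.0871
```

```bash
cat > st.py <<'E'
from cell import *
import json,numpy as np
o=get_obs(); np.set_printoptions(precision=4,suppress=True)
print(o["time_s"],o["tool_pos"],o["tool_rot"],"q",o["qpos"].round(2),"F",o["force"].round(2),"w",round(o["grip_width"],4))
open("log.jsonl","a").write(json.dumps([list(map(float,o[k])) for k in ("qpos","tool_pos","tool_rot")])+"\n")
E
echo '[[-75.91072709,18.44028952,-4.01715516,83.17389446,1.295239,78.53893231,-3.25949308],[0.14926097,0.63221513,0.29115648],[-179.892143,0.005306,166.722555]]' > log.jsonl
python3 st.py
```

```text
1.625 [0.2621 0.4439 0.3943] [-179.9797   -0.0356  177.5764] q [-64.29   0.24   1.92  92.44  -0.03  87.35  25.21] F [-0.11  0.49  0.05] w 0.0871
```

```bash
cat > plan.py <<'E'
from cell import *
import numpy as np
from h import Rn
M=(.5523,.1756,np.radians(104.3)); T=(.6284,-.1866,np.radians(-24.65))
def fr(p):
    c,s=np.cos(p[2]),np.sin(p[2]); return np.array([[c,-s,0],[s,c,0],[0,0,1.]]),np.array([p[0],p[1],0])
def pt(p,x,y,z):
    R,t=fr(p); return t+R@(np.array([x,y,z])/1000)
def ori(zt,yt):
    zt=zt/np.linalg.norm(zt); xt=np.cross(yt,zt); xt/=np.linalg.norm(xt); return np.c_[xt,np.cross(zt,xt),zt]
def magR(tilt_deg): # tilt from vertical, yt=-n
    R,_=fr(M); a=np.radians(tilt_deg); return ori(np.sin(a)*R[:,0]-np.cos(a)*np.array([0,0,1]),-R[:,1])
def go(pos,R,n,g=None,grasp=False):
    """rows from the current pose; pos is TCP (or grasp point)"""
    o=get_obs(); R0=Rn.from_euler("xyz",o["tool_rot"],degrees=True); R1=Rn.from_matrix(R)
    p0=np.array(o["tool_pos"]); p1=np.array(pos)-(R[:,2]*.051 if grasp else 0)
    rv=(R0.inv()*R1).as_rotvec()
    print("from",p0.round(4),"to",p1.round(4),"turn",np.degrees(rv).round(2),"shift(tool)",R0.inv().apply(p1-p0).round(4))
    for i in range(n):
        Rc=R0*Rn.from_rotvec(rv*i/n); print(*Rc.inv().apply((p1-p0)/n).round(4),*np.degrees(rv/n).round(2))
E
python3 - <<'E'
from plan import *
go([.45,.16,.40],magR(0),7)
print()
print(magR(57)[:,2], pt(M,-70,0,63)-.051*magR(57)[:,2])
E
```

```text
from [0.2621 0.4439 0.3943] to [0.45 0.16 0.4 ] turn [-4.000e-02 -2.000e-02  7.328e+01] shift(tool) [-0.1997 -0.2757 -0.0057]
-0.0285 -0.0394 -0.0008 -0.01 -0.0 10.47
-0.0352 -0.0336 -0.0008 -0.01 -0.0 10.47
-0.0407 -0.0266 -0.0008 -0.01 -0.0 10.47
-0.0449 -0.0188 -0.0008 -0.01 -0.0 10.47
-0.0475 -0.0103 -0.0008 -0.01 -0.0 10.47
-0.0486 -0.0015 -0.0008 -0.01 -0.0 10.47
-0.0481 0.0074 -0.0008 -0.01 -0.0 10.47

[-0.2071508   0.81268497 -0.54463904] [0.58015462 0.06632197 0.09077659]
```

Request:
carry_out --increments "1 -0.028 -0.039 -0.001 0 0 10.5; 1 -0.035 -0.034 -0.001 0 0 10.5; 1 -0.041 -0.027 -0.001 0 0 10.5; 1 -0.045 -0.019 -0.001 0 0 10.5; 1 -0.0475 -0.01 -0.001 0 0 10.5; 1 -0.0486 -0.0015 -0.001 0 0 10.5; 1 -0.048 0.0074 -0.001 0 0 10.5"

```text
time_s: 2.5
tool_pos: [0.4505, 0.145, 0.4035]
tool_rot: [179.7, -0.3, 102.3]
force: [0.5, -0.2, -0.4]
grip_width: 0.0871
```

```bash
python3 st.py; python3 - <<'E'
from plan import *
go([.54,.04,.28],magR(0),5)
E
```

```text
2.5 [0.4505 0.145  0.4035] [179.7038  -0.2539 102.2696] q [-43.62  -6.42  20.75  97.28   2.08  88.39 -10.77] F [ 0.49 -0.17 -0.44] w 0.0871
from [0.4505 0.145  0.4035] to [0.54 0.04 0.28] turn [ 0.3  -0.25 -2.03] shift(tool) [-0.1221  0.0646  0.1233]
-0.0244 0.0129 0.0247 0.06 -0.05 -0.41
-0.0245 0.0128 0.0247 0.06 -0.05 -0.41
-0.0246 0.0126 0.0247 0.06 -0.05 -0.41
-0.0246 0.0125 0.0247 0.06 -0.05 -0.41
-0.0247 0.0123 0.0247 0.06 -0.05 -0.41
```

Request:
carry_out --increments "1 -0.035 0.016 0.02 0 0 0; 1 -0.035 0.016 0.02 0 0 0; 1 -0.035 0.016 0.02 0 9 0; 1 -0.026 0.016 0.026 0 9 0"

```text
time_s: 3.0
tool_pos: [0.5444, 0.033, 0.3164]
tool_rot: [178.9, -18.8, 102.8]
force: [0.3, 0.2, -0.7]
grip_width: 0.0873
```

```bash
python3 st.py; python3 - <<'E'
from plan import *
go([.575,.03,.24],magR(57),5)
E
```

```text
3.0 [0.5444 0.033  0.3164] [178.852  -18.8398 102.7524] q [-29.76   8.26  37.12  96.27 -23.21  83.35  23.87] F [ 0.3   0.2  -0.71] w 0.0873
from [0.5444 0.033  0.3164] to [0.575 0.03  0.24 ] turn [ 2.07 38.17 -0.86] shift(tool) [-0.0338  0.0278  0.0698]
-0.0068 0.0056 0.014 0.41 7.63 -0.17
-0.0086 0.0056 0.0129 0.41 7.63 -0.17
-0.0102 0.0057 0.0116 0.41 7.63 -0.17
-0.0117 0.0057 0.0101 0.41 7.63 -0.17
-0.0129 0.0058 0.0084 0.41 7.63 -0.17
```

Request:
carry_out --increments "1 -0.007 0.0056 0.014 0.4 7.6 -0.2; 1 -0.0086 0.0056 0.013 0.4 7.6 -0.2; 1 -0.01 0.0056 0.0116 0.4 7.6 -0.2; 1 -0.0117 0.0057 0.01 0.4 7.6 -0.2; 1 -0.013 0.0058 0.0084 0.4 7.6 -0.2"

```text
time_s: 3.62
tool_pos: [0.578, 0.0266, 0.2384]
tool_rot: [179.1, -57.9, 104.9]
force: [0.8, 0.6, -0.3]
grip_width: 0.0871
```

```bash
python3 st.py; python3 - <<'E'
from plan import *
go(pt(M,-75,0,64),magR(57),6,grasp=True)
E
```

```text
3.625 [0.578  0.0266 0.2384] [179.0529 -57.905  104.8989] q [ -7.69  33.05  32.85  91.63 -58.65 105.23  50.07] F [ 0.85  0.58 -0.28] w 0.0871
from [0.578  0.0266 0.2384] to [0.5814 0.0615 0.0918] turn [ 0.44 -0.91  0.31] shift(tool) [-0.1068  0.0105  0.106 ]
-0.0178 0.0017 0.0177 0.07 -0.15 0.05
-0.0178 0.0018 0.0177 0.07 -0.15 0.05
-0.0177 0.0018 0.0177 0.07 -0.15 0.05
-0.0177 0.0019 0.0178 0.07 -0.15 0.05
-0.0176 0.0019 0.0178 0.07 -0.15 0.05
-0.0176 0.0019 0.0179 0.07 -0.15 0.05
```

```bash
cat > kin.py <<'E'
import numpy as np,json,itertools
from scipy.optimize import least_squares
from scipy.spatial.transform import Rotation as Rn
def load():
    D=[json.loads(l) for l in open("log.jsonl")]
    return np.array([d[0] for d in D]),np.array([d[1] for d in D]),np.array([d[2] for d in D])
def rots(q,s,c7):
    R=Rn.identity();out=[]
    for i in range(7):
        ax="z" if i%2==0 else "y"
        R=R*Rn.from_euler(ax,s[i]*q[i]+(c7 if i==6 else 0),degrees=True); out.append(R.as_matrix())
    return out
def A(q,s,c7): # linear map from params [d1, x3,z3 (upper arm, after q3), x5,z5 (after q5), x6,z6 (after q6)] 
    r=rots(q,s,c7); ez=np.array([0,0,1.])
    return np.c_[ez,r[2][:,0],r[2][:,2],r[4][:,0],r[4][:,2],r[6-1][:,0],r[5][:,2]]
def fit():
    Q,P,E=load(); best=None
    for s in itertools.product((1,-1),repeat=7):
        if s[1]!=1: continue
        Rm=[Rn.from_euler("xyz",e,degrees=True).as_matrix() for e in E]
        R0=[rots(q,s,0)[6] for q in Q]
        d=[Rn.from_matrix(a.T@b).as_rotvec(degrees=True) for a,b in zip(R0,Rm)]
        sp=np.array(d); c=sp[:,2].mean() 
        err=np.linalg.norm(sp-np.median(sp,0),axis=1).max()
        if best is None or err<best[0]: best=(err,s,np.median(sp,0))
    return best
if __name__=="__main__":
    b=fit(); print(b)
    Q,P,E=load(); s=b[1]
    M=np.concatenate([A(q,s,0) for q in Q]); x,res,rk,sv=np.linalg.lstsq(M,P.ravel(),rcond=None)
    print(x.round(4),rk,sv.round(3),((M@x-P.ravel()).reshape(-1,3)*1000).round(1).tolist())
E
python3 kin.py
```

```text
(np.float64(1.1410265936746147e-06), (-1, 1, -1, 1, -1, 1, -1), array([ 4.24828748e-15, -1.53480806e-14,  9.00000000e+01]))
[ 0.2296 -0.0026  0.4586 -0.0345  0.5334  0.0176  0.3007] 7 [4.348 3.856 0.964 0.396 0.311 0.186 0.109] [[-25.4, 9.5, 0.5], [-23.0, 13.3, 2.8], [-13.5, 22.3, 3.4], [-2.1, 13.2, -1.6], [-3.0, -3.1, -5.1]]
```

```bash
cat >> kin.py <<'E'
def A2(q,s,sel):
    r=rots(q,s,90); c=[np.eye(3)]+r; 
    return np.stack([c[i][:,j] for i,j in sel],1)
if __name__=="__main__":
    for sel in ([(0,2),(3,2),(5,2),(6,2)],[(0,2),(1,1),(3,2),(3,1),(5,2),(5,1),(6,2),(6,1)],[(0,2),(1,0),(3,0),(3,2),(5,0),(5,2),(6,2)],[(0,0),(0,1),(0,2),(3,2),(5,2),(6,2)],[(0,2),(3,0),(3,1),(3,2),(5,0),(5,1),(5,2),(6,0),(6,1),(6,2)],[(0,2),(1,1),(3,2),(5,2),(6,2)],[(0,2),(3,2),(5,2),(7,0),(7,1),(7,2)]):
        Mx=np.concatenate([A2(q,s,sel) for q in Q]); x=np.linalg.lstsq(Mx,P.ravel(),rcond=None)[0]; print(sel,x.round(4),np.abs(Mx@x-P.ravel()).max()*1000)
E
python3 kin.py
```

```text
(np.float64(1.1410265936746147e-06), (-1, 1, -1, 1, -1, 1, -1), array([ 4.24828748e-15, -1.53480806e-14,  9.00000000e+01]))
[ 0.2296 -0.0026  0.4586 -0.0345  0.5334  0.0176  0.3007] 7 [4.348 3.856 0.964 0.396 0.311 0.186 0.109] [[-25.4, 9.5, 0.5], [-23.0, 13.3, 2.8], [-13.5, 22.3, 3.4], [-2.1, 13.2, -1.6], [-3.0, -3.1, -5.1]]
[(0, 2), (3, 2), (5, 2), (6, 2)] [0.2447 0.4492 0.5167 0.2724] 26.71007957517424
[(0, 2), (1, 1), (3, 2), (3, 1), (5, 2), (5, 1), (6, 2), (6, 1)] [ 2.495e-01 -1.560e-02  4.678e-01 -1.060e-02  5.131e-01 -2.000e-04
  2.990e-01 -2.000e-04] 2.8889221848071855e-06
[(0, 2), (1, 0), (3, 0), (3, 2), (5, 0), (5, 2), (6, 2)] [ 0.2587 -0.0407 -0.0182  0.4737  0.0028  0.5733  0.3021] 28.149409013062968
[(0, 0), (0, 1), (0, 2), (3, 2), (5, 2), (6, 2)] [ 0.0147 -0.0156  0.2661  0.4462  0.5157  0.2932] 13.916145463629292
[(0, 2), (3, 0), (3, 1), (3, 2), (5, 0), (5, 1), (5, 2), (6, 0), (6, 1), (6, 2)] [ 2.515e-01  3.500e-03 -2.590e-02  4.670e-01  1.700e-02  2.000e-04
  5.113e-01 -3.600e-03  2.000e-04  2.833e-01] 6.27811891637442
[(0, 2), (1, 1), (3, 2), (5, 2), (6, 2)] [ 0.2533 -0.0265  0.4646  0.5105  0.2998] 4.1429185382496625
[(0, 2), (3, 2), (5, 2), (7, 0), (7, 1), (7, 2)] [ 0.2695  0.4465  0.5116 -0.0227  0.0037  0.2923] 15.711180356648258
```

```bash
cat > ik.py <<'E'
from kin import *
S=(-1,1,-1,1,-1,1,-1); SEL=[(0,2),(1,1),(3,2),(3,1),(5,2),(5,1),(6,2),(6,1)]
Q,P,E=load(); _M=np.concatenate([A2(q,S,SEL) for q in Q]); X=np.linalg.lstsq(_M,P.ravel(),rcond=None)[0]
LO=np.array([-163.93,-17.29,-79.2,3.27,-89.18,5.43,-154.24]);HI=np.array([163.93,119.83,71.16,140.29,269.18,117.66,154.24])
def fk(q): return A2(q,S,SEL)@X, rots(q,S,90)[6]
def solve(q0,p,R,w=1e-3,bias=None):
    qb=q0 if bias is None else bias
    def f(q):
        pp,RR=fk(q); return np.r_[(pp-p)*1000,Rn.from_matrix(RR.T@R).as_rotvec(degrees=True)*5,w*(q-qb)]
    r=least_squares(f,np.clip(q0,LO+.5,HI-.5),bounds=(LO,HI)); return r.x,np.abs(f(r.x)[:6]).max()
E
python3 - <<'E'
from ik import *; from plan import *
np.set_printoptions(precision=1,suppress=True,linewidth=150)
q0=Q[-1]
for tilt in (50,55,57,60):
  R=magR(tilt); q=q0
  for x in (-75,-40,0,24,-40,-106):
    p=pt(M,x,0,64)-.051*R[:,2]
    q,e=solve(q,p,R,1e-2); print(tilt,x,q,round(e,2))
# null-space range
R=magR(57)
for x in (24,-106):
  p=pt(M,x,0,64)-.051*R[:,2]
  for q3 in (-60,-40,-20,0,20,40,60):
    b=q0.copy(); b[2]=q3; b[0]=-q3
    q,e=solve(b,p,R,5e-2,b); q,e=solve(q,p,R,1e-3); print(x,q3,q,round(e,2))
E
```

```text
50 -75 [-12.6  39.6  31.7  97.  -59.   90.3  56.1] 0.0
50 -40 [-15.3  37.9  30.9  99.5 -60.   87.9  54.8] 0.0
50 0 [-18.5  36.1  30.  101.9 -61.2  85.1  53.1] 0.0
50 24 [-20.3  35.1  29.3 103.2 -62.   83.4  52.1] 0.0
50 -40 [-15.3  37.8  30.8  99.5 -60.   87.8  54.8] 0.0
50 -106 [-10.   41.1  32.   94.6 -58.2  92.4  57.2] 0.0
55 -75 [ -9.8  42.2  30.1  95.7 -61.4  94.1  58. ] 0.0
55 -40 [-12.4  40.5  29.4  98.3 -62.4  91.6  56.9] 0.0
55 0 [-15.5  38.7  28.4 100.9 -63.8  88.8  55.6] 0.0
55 24 [-17.3  37.7  27.8 102.3 -64.7  87.1  54.7] 0.0
55 -40 [-12.4  40.5  29.3  98.3 -62.4  91.6  56.9] 0.0
55 -106 [ -7.3  43.8  30.5  93.2 -60.5  96.1  58.8] 0.0
57 -75 [ -8.7  43.3  29.5  95.2 -62.3  95.5  58.6] 0.0
57 -40 [-11.3  41.6  28.7  97.8 -63.4  93.1  57.7] 0.0
57 0 [-14.3  39.8  27.7 100.5 -64.8  90.2  56.5] 0.0
57 24 [-16.1  38.8  27.1 101.9 -65.7  88.5  55.7] 0.0
57 -40 [-11.3  41.5  28.7  97.8 -63.3  93.   57.7] 0.0
57 -106 [ -6.2  44.9  29.9  92.6 -61.3  97.6  59.3] 0.0
60 -75 [ -7.1  44.9  28.5  94.4 -63.5  97.7  59.5] 0.0
60 -40 [ -9.7  43.2  27.7  97.1 -64.6  95.3  58.7] 0.0
60 0 [
[... 285 characters left out ...]
7 -25.3 100.3 -40.8  70.4  40.5] 0.0
24 -20 [ 13.4  36.3  -9.9 100.7 -49.1  75.1  46. ] 0.0
24 0 [ -0.8  36.    7.8 101.3 -57.2  80.9  51. ] 0.0
24 20 [-15.1  38.4  25.7 101.9 -65.1  87.9  55.4] 0.0
24 40 [-26.6  43.5  41.2 102.3 -72.5  95.6  58.8] 0.0
24 60 [-34.3  49.6  52.5 102.6 -78.9 102.9  61.1] 0.0
-106 -60 [ 40.5  46.5 -34.   90.6 -27.   77.5  36.9] 0.0
-106 -40 [ 31.4  43.1 -21.1  91.  -35.3  80.6  42.7] 0.0
-106 -20 [ 19.9  41.2  -5.5  91.5 -43.8  84.9  48.6] 0.0
-106 0 [  7.1  41.5  11.6  92.1 -52.3  90.4  54. ] 0.0
-106 20 [ -4.9  44.4  28.1  92.6 -60.4  96.8  58.8] 0.0
-106 40 [-14.3  49.2  41.9  92.9 -67.7 103.6  62.6] 0.0
-106 60 [-20.6  54.7  52.2  93.2 -74.  109.9  65.2] 0.0
```

Request:
carry_out --increments "1 -0.018 0.0018 0.018 0.1 -0.15 0.05; 1 -0.018 0.0018 0.018 0.1 -0.15 0.05; 1 -0.018 0.0018 0.018 0.1 -0.15 0.05; 1 -0.018 0.0018 0.018 0.1 -0.15 0.05; 1 -0.0178 0.0019 0.018 0.07 -0.15 0.05; 1 -0.0176 0.0019 0.018 0.07 -0.15 0.05"

```text
time_s: 4.38
tool_pos: [0.5814, 0.0649, 0.081]
tool_rot: [180.0, -56.6, 104.6]
force: [0.9, 0.5, -0.7]
grip_width: 0.087
```

```bash
python3 st.py; python3 - <<'E'
from plan import *
go(pt(M,-5,0,63),magR(57),4,grasp=True)
import cv2
from ov import crop
for n in ("side","top"):
    p=read_camera(n); cv2.imwrite(f"pics/{n}1.png",p["img"])
    cv2.imwrite(f"pics/{n}1c.png",crop(p["img"],*((275,130,130,130) if n=="side" else (190,180,180,110)),4))
E
```

```text
4.375 [0.5814 0.0649 0.081 ] [179.9876 -56.6152 104.5741] q [ -8.9   44.02  29.2   95.26 -62.37  94.66  59.19] F [ 0.87  0.49 -0.69] w 0.087
from [0.5814 0.0649 0.081 ] to [0.5641 0.1293 0.0908] turn [-0.22  0.38  0.15] shift(tool) [ 0.0449 -0.0006  0.0503]
0.0112 -0.0001 0.0126 -0.05 0.1 0.04
0.0112 -0.0002 0.0126 -0.05 0.1 0.04
0.0112 -0.0002 0.0126 -0.05 0.1 0.04
0.0111 -0.0002 0.0126 -0.05 0.1 0.04
```

View pics/side1c.png

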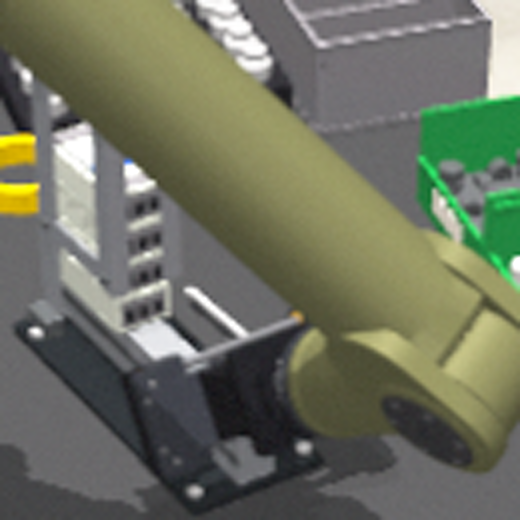

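View pics/top1c.png

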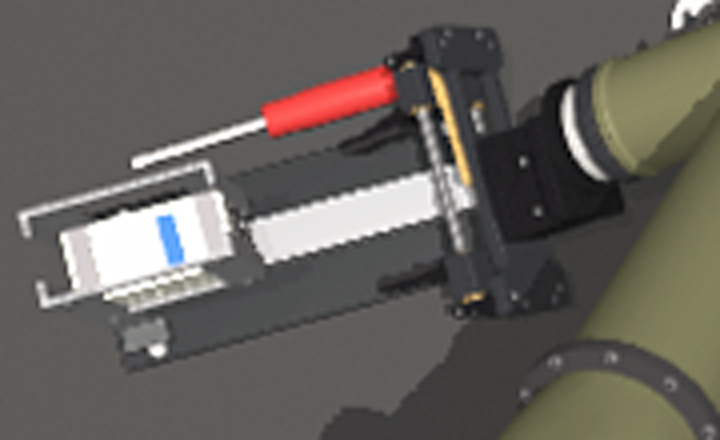

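Request:
carry_out --increments "1 0.0105 0 -0.0068 0 0.3 0.1; 1 0.011 0 0.0125 0 0.1 0.05"

```text
time_s: 4.72
tool_pos: [0.5766, 0.0803, 0.0957]
tool_rot: [-179.3, -57.1, 103.8]
force: [0.2, -0.2, 0.2]
grip_width: 0.0872
```

```bash
python3 st.py; python3 - <<'E'
from plan import *
go(pt(M,-5,0,64),magR(57),4,grasp=True)
E
```

```text
4.725 [0.5766 0.0803 0.0957] [-179.3266  -57.0713  103.8095] q [-10.21  42.12  29.15  96.48 -62.63  94.58  57.51] F [ 0.17 -0.19  0.2 ] w 0.0872
from [0.5766 0.0803 0.0957] to [0.5641 0.1293 0.0918] turn [-0.26 -0.07 -0.27] shift(tool) [0.0242 0.     0.0446]
0.0061 0.0 0.0111 -0.07 -0.02 -0.07
0.0061 0.0 0.0111 -0.07 -0.02 -0.07
0.0061 -0.0 0.0111 -0.07 -0.02 -0.07
0.0061 -0.0 0.0111 -0.07 -0.02 -0.07
```

Request:
carry_out --increments "1 0.006 0 0.011 0 0 0; 1 0.006 0 0.011 0 0 0; 1 0.006 0 0.011 0 0 0; 1 0.006 0 0.011 0 0 0; 1 0 0 0 0 0 0"

```text
time_s: 5.35
tool_pos: [0.563, 0.1352, 0.0944]
tool_rot: [-179.7, -57.2, 104.4]
force: [0.0, 0.1, 1.6]
grip_width: 0.0874
```

```bash
python3 st.py; python3 - <<'E'
from plan import *
go(pt(M,25,0,64),magR(57),4,grasp=True)
E
```

```text
5.35 [0.563  0.1352 0.0944] [-179.7488  -57.1789  104.384 ] q [-14.35  39.72  27.7  100.24 -64.6   90.64  56.2 ] F [0.04 0.05 1.6 ] w 0.0874
from [0.563  0.1352 0.0944] to [0.5567 0.1584 0.0918] turn [-0.32 -0.18  0.05] shift(tool) [ 0.0108 -0.0002  0.0216]
0.0027 -0.0001 0.0054 -0.08 -0.04 0.01
0.0027 -0.0001 0.0054 -0.08 -0.04 0.01
0.0027 -0.0001 0.0054 -0.08 -0.04 0.01
0.0027 -0.0001 0.0054 -0.08 -0.04 0.01
```

Request:
carry_out --increments "1 0.0025 0 0.0054 0 0 0; 1 0.0025 0 0.0054 0 0 0; 1 0.0025 0 0.0052 0 0 0; 1 0.001 0 0.003 0 0 0; 1 0 0 0 0 0 0"

```text
time_s: 5.98
tool_pos: [0.5578, 0.1553, 0.0906]
tool_rot: [-179.7, -57.1, 104.2]
force: [0.9, -1.2, 0.9]
grip_width: 0.0869
```

```bash
python3 st.py; python3 - <<'E'
from plan import *
go(pt(M,25,0,64),magR(57),1,grasp=True)
import cv2
from ov import crop
for n in ("side","top"):
    p=read_camera(n); cv2.imwrite(f"pics/{n}2.png",p["img"])
    cv2.imwrite(f"pics/{n}2c.png",crop(p["img"],*((275,130,100,110) if n=="side" else (190,190,120,90)),5))
E
```

```text
5.975 [0.5578 0.1553 0.0906] [-179.702   -57.1141  104.2488] q [-15.87  39.15  27.1  101.55 -65.54  88.92  55.77] F [ 0.9  -1.21  0.87] w 0.0869
from [0.5578 0.1553 0.0906] to [0.5567 0.1584 0.0918] turn [-0.26 -0.11 -0.03] shift(tool) [ 0.0028 -0.0003  0.0021]
0.0028 -0.0003 0.0021 -0.26 -0.11 -0.03
```

View pics/side2c.png

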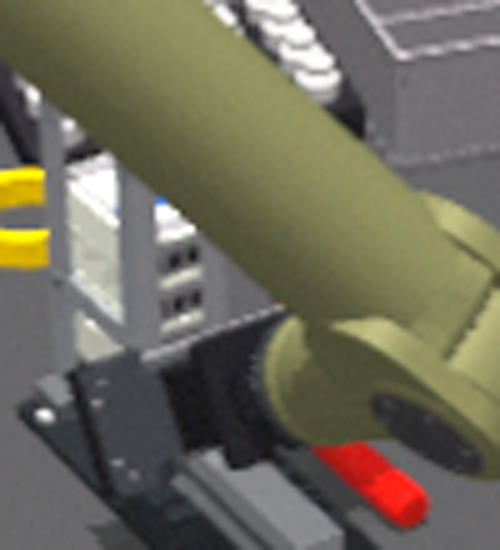

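View pics/top2c.png

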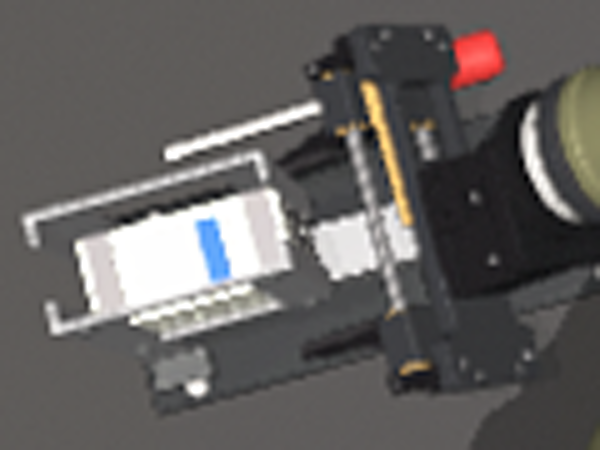

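Request:
carry_out --increments "1 0.0025 0 0.003 0 0 0; 0.5 0 0 0 0 0 0; 0.4 0 0 0 0 0 0; 0.3 0 0 0 0 0 0; 0.3 0 0 0 0 0 0; 0.3 0 0 0 0 0 0" --force 30

```text
time_s: 6.82
tool_pos: [0.5575, 0.1583, 0.0912]
tool_rot: [-179.8, -57.1, 104.2]
force: [-0.6, 0.2, -1.1]
grip_width: 0.0455
```

```bash
python3 st.py; python3 - <<'E'
from plan import *
go(pt(M,25,0,64),magR(57),1,grasp=True)
E
```

```text
6.825 [0.5575 0.1583 0.0912] [-179.7895  -57.0583  104.2186] q [-16.13  38.94  27.05 101.75 -65.7   88.63  55.59] F [-0.65  0.16 -1.08] w 0.0455
from [0.5575 0.1583 0.0912] to [0.5567 0.1584 0.0918] turn [-0.14 -0.06 -0.04] shift(tool) [ 0.0006 -0.0008 -0.0001]
0.0006 -0.0008 -0.0001 -0.14 -0.06 -0.04
```

Request:
carry_out --increments "0.3 -0.0082 0 -0.0126 0 0 0; 0.3 -0.0082 0 -0.0126 0 0 0; 0.3 0 0 0 0 0 0" --force 40

```text
time_s: 7.2
tool_pos: [0.5639, 0.1303, 0.091]
tool_rot: [-179.6, -57.3, 104.4]
force: [0.1, -4.9, 3.7]
grip_width: 0.0459
```

```bash
python3 st.py; python3 - <<'E'
from plan import *
go(pt(M,-105,0,64),magR(57),5,grasp=True)
E
```

```text
7.2 [0.5639 0.1303 0.091 ] [-179.6405  -57.283   104.3858] q [-13.89  40.32  27.74  99.89 -64.51  91.01  56.65] F [ 0.11 -4.95  3.71] w 0.0459
from [0.5639 0.1303 0.091 ] to [0.5888 0.0324 0.0918] turn [-0.43 -0.28  0.05] shift(tool) [-0.0539 -0.0007 -0.0854]
-0.0108 -0.0001 -0.0171 -0.09 -0.06 0.01
-0.0108 -0.0001 -0.0171 -0.09 -0.06 0.01
-0.0108 -0.0001 -0.0171 -0.09 -0.06 0.01
-0.0108 -0.0001 -0.017 -0.09 -0.06 0.01
-0.0108 -0.0 -0.017 -0.09 -0.06 0.01
```

Request:
carry_out --increments "0.3 -0.0105 0 -0.0168 0 0 0; 0.3 -0.0105 0 -0.0168 0 0 0; 0.3 0 0 0 0 0 0"

```text
time_s: 7.58
tool_pos: [0.5735, 0.0919, 0.0909]
tool_rot: [-179.5, -57.4, 104.5]
force: [1.0, -7.0, 3.9]
grip_width: 0.0459
```

```bash
python3 st.py; python3 - <<'E'
from plan import *
go(pt(M,-107,0,64),magR(57),3,grasp=True)
import cv2
from ov import crop
for n in ("side","top"):
    p=read_camera(n); cv2.imwrite(f"pics/{n}3.png",p["img"])
    cv2.imwrite(f"pics/{n}3c.png",crop(p["img"],*((275,130,100,110) if n=="side" else (190,190,120,90)),5))
E
```

```text
7.575 [0.5735 0.0919 0.0909] [-179.5223  -57.353   104.4821] q [-10.89  42.21  28.65  97.07 -63.03  93.96  57.85] F [ 1.04 -7.03  3.93] w 0.0459
from [0.5735 0.0919 0.0909] to [0.5893 0.0305 0.0918] turn [-0.63 -0.35  0.1 ] shift(tool) [-0.0335 -0.0005 -0.0539]
-0.0112 -0.0002 -0.018 -0.21 -0.12 0.03
-0.0112 -0.0001 -0.0179 -0.21 -0.12 0.03
-0.0113 -0.0 -0.0179 -0.21 -0.12 0.03
```

View pics/side3c.png

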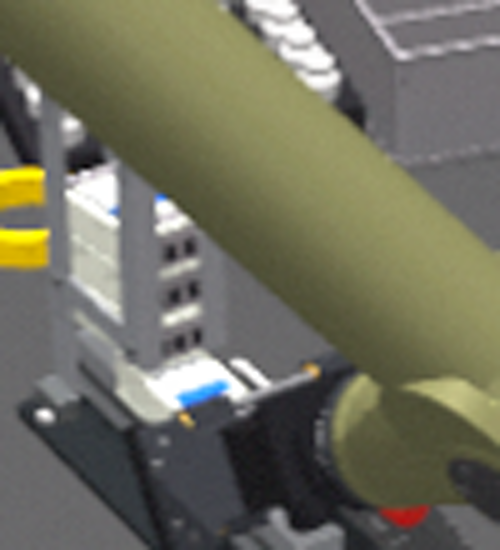

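View pics/top3c.png

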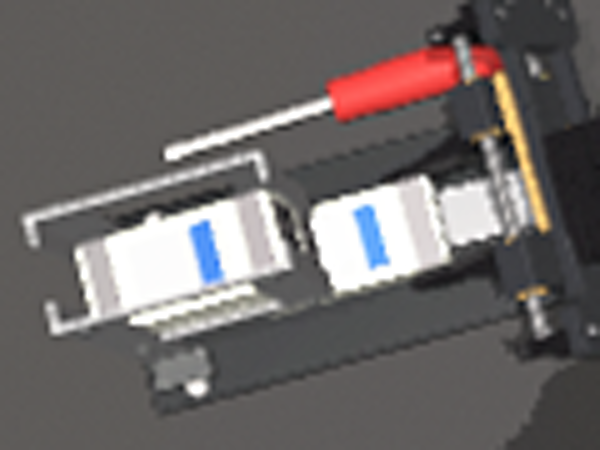

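Request:
carry_out --increments "0.3 -0.0118 -0.0002 -0.0188 0 0 0; 0.3 -0.0118 -0.0002 -0.0188 0 0 0; 0.3 -0.0112 -0.0002 -0.018 0 0 0; 0.3 0 0 0 0 0 0; 0.3 0 0 0 0 0 0"

```text
time_s: 8.3
tool_pos: [0.5911, 0.0224, 0.0912]
tool_rot: [-179.5, -57.2, 104.3]
force: [-1.4, 0.4, -0.7]
grip_width: 0.0459
```

```bash
python3 st.py; python3 - <<'E'
from plan import *
go(pt(M,-107,0,64),magR(57),1,grasp=True)
import cv2
from ov import crop
for n in ("side","top"):
    p=read_camera(n); cv2.imwrite(f"pics/{n}4.png",p["img"])
    cv2.imwrite(f"pics/{n}4c.png",crop(p["img"],*((275,130,100,110) if n=="side" else (190,190,140,90)),5))
E
```

```text
8.3 [0.5911 0.0224 0.0912] [-179.4944  -57.1512  104.2936] q [ -5.52  45.7   30.13  91.44 -60.91  98.68  59.54] F [-1.44  0.4  -0.73] w 0.0459
from [0.5911 0.0224 0.0912] to [0.5893 0.0305 0.0918] turn [-0.5  -0.15 -0.  ] shift(tool) [0.005  0.0003 0.0066]
0.005 0.0003 0.0066 -0.5 -0.15 -0.0
```

View pics/side4c.png

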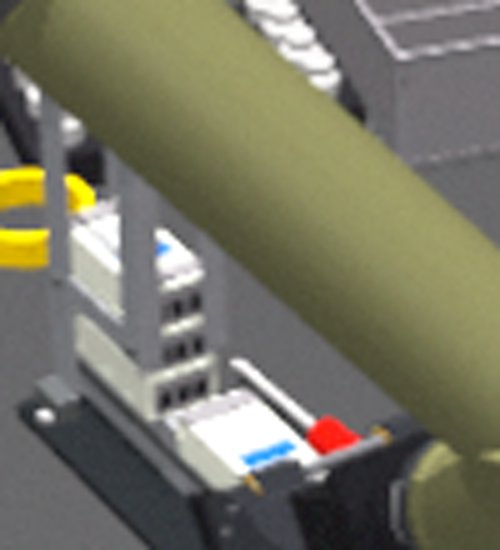

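View pics/top4c.png

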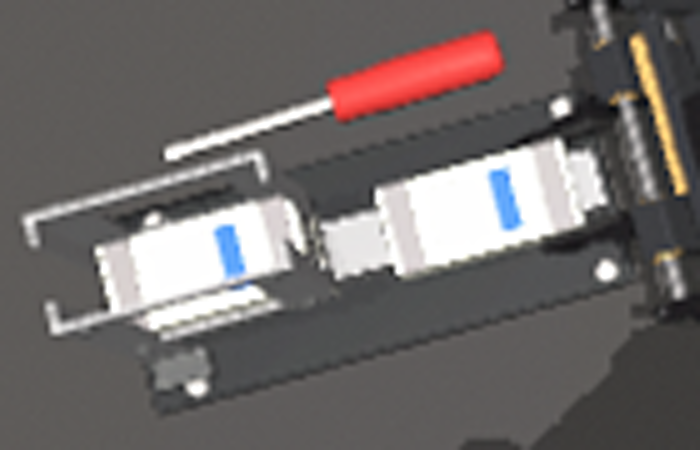

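Request:
carry_out --increments "0.6 0 0 0 0 0 0; 0.8 0 0 0 0 0 0; 1 0 0 0 0 0 0; 1 0 0 -0.02 0 0 0; 1 0 0 -0.04 0 0 0; 1 0 0 -0.05 0 0 0; 1 0 0 -0.04 0 -7 0; 1 0 0 -0.01 0 -9 0"

```text
time_s: 9.4
tool_pos: [0.6257, -0.1142, 0.1818]
tool_rot: [-179.3, -40.8, 104.2]
force: [0.4, 0.3, -1.0]
grip_width: 0.0869
```

```bash
python3 st.py; python3 - <<'E'
from plan import *
go(pt(M,-71,0,180),magR(0),5,grasp=True)
import cv2
from ov import *
for n in ("side","top"):
    p=read_camera(n); cv2.imwrite(f"pics/{n}5.png",p["img"])
    b=((275,130,110,110) if n=="side" else (190,190,140,90))
    im=crop(p["img"],*b,5)
    for bb in (box(-121,-21,-23,23,50,80),box(18.5,118.5,-23,23,50,80),box(18.5,118.5,-23,23,110,140)): draw(im,n,M,bb,(255,0,255),b[0],b[1],5)
    cv2.imwrite(f"pics/{n}5c.png",im)
E
```

```text
9.4 [ 0.6257 -0.1142  0.1818] [-179.2713  -40.7899  104.1529] q [ -3.27  41.62  38.8   80.05 -49.9  101.52  55.35] F [ 0.44  0.26 -0.99] w 0.0869
from [ 0.6257 -0.1142  0.1818] to [0.5698 0.1068 0.231 ] turn [ -0.65 -40.79   0.12] shift(tool) [0.2047 0.0013 0.1116]
0.0409 0.0003 0.0223 -0.13 -8.16 0.02
0.0437 0.0002 0.0163 -0.13 -8.16 0.02
0.0456 0.0001 0.0099 -0.13 -8.16 0.02
0.0465 0.0001 0.0034 -0.13 -8.16 0.02
0.0465 0.0001 -0.0033 -0.13 -8.16 0.02
```

View pics/side5c.png

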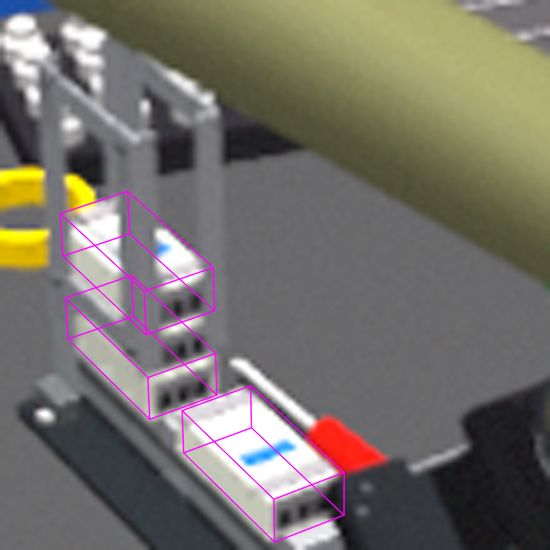

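View pics/top5c.png

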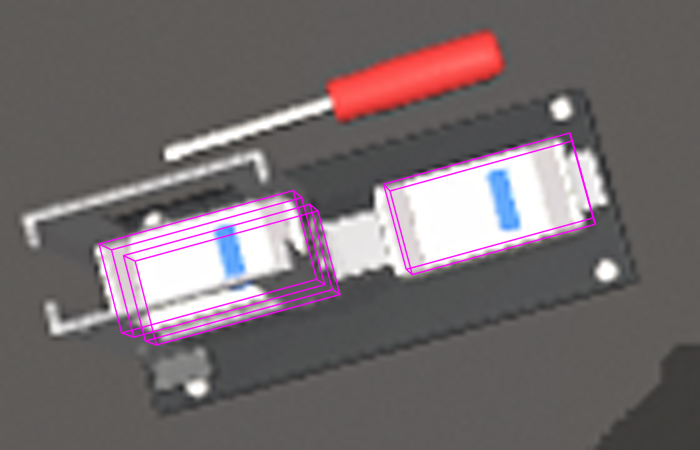

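Request:
carry_out --increments "1 0.036 0 0.006 0 -8.2 0; 1 0.042 0 0.012 0 -8.2 0; 1 0.0456 0 0.01 0 -8.2 0; 1 0.0465 0 0.0034 0 -8.2 0; 1 0.0445 0 -0.0033 0 -8.2 0; 1 0 0 0 0 0 0"

```text
time_s: 10.25
tool_pos: [0.5685, 0.101, 0.2381]
tool_rot: [-178.6, 0.3, 105.0]
force: [0.3, 0.2, -0.4]
grip_width: 0.0871
```

```bash
python3 st.py; python3 - <<'E'
from plan import *
go(pt(M,-70,0,77),magR(0),5,grasp=True)
E
```

```text
10.25 [0.5685 0.101  0.2381] [-178.6343    0.2677  105.0123] q [-55.33  16.38  50.41  98.46 -12.66  72.67  13.03] F [ 0.26  0.18 -0.35] w 0.0871
from [0.5685 0.101  0.2381] to [0.5696 0.1078 0.128 ] turn [-1.36  0.28  0.71] shift(tool) [0.0067 0.0054 0.1099]
0.0013 0.0011 0.022 -0.27 0.06 0.14
0.0013 0.001 0.022 -0.27 0.06 0.14
0.0013 0.0009 0.022 -0.27 0.06 0.14
0.0013 0.0008 0.022 -0.27 0.06 0.14
0.0013 0.0006 0.022 -0.27 0.06 0.14
```

Request:
carry_out --increments "1 0.0013 0.0015 0.021 -0.35 0.05 0.15; 1 0.0013 0.001 0.021 -0.3 0.05 0.15; 1 0.0013 0.001 0.021 -0.3 0.05 0.15; 1 0.0013 0.001 0.021 -0.3 0.05 0.15; 1 0.0013 0.0008 0.018 -0.2 0.05 0.1; 1 0 0 0 0 0 0"

```text
time_s: 11.0
tool_pos: [0.5662, 0.1062, 0.1285]
tool_rot: [-179.1, -0.5, 104.0]
force: [0.2, 0.0, 0.6]
grip_width: 0.0872
```

```bash
python3 st.py; python3 - <<'E'
from plan import *
go(pt(M,-70,0,82),magR(0),1,grasp=True)
E
```

```text
11.0 [0.5662 0.1062 0.1285] [-179.0714   -0.5379  103.9863] q [-51.95  23.15  47.03 105.05 -19.65  61.21  16.72] F [0.18 0.03 0.58] w 0.0872
from [0.5662 0.1062 0.1285] to [0.5696 0.1078 0.133 ] turn [-0.93 -0.54 -0.31] shift(tool) [ 0.0007  0.0036 -0.0046]
0.0007 0.0036 -0.0046 -0.93 -0.54 -0.31
```

Request:
carry_out --increments "1 0.0007 0.0036 -0.0046 -0.9 -0.5 -0.3; 1 0 0 0 0 0 0"

```text
time_s: 11.25
tool_pos: [0.5707, 0.1071, 0.1344]
tool_rot: [179.9, -0.0, 104.2]
force: [0.6, 0.3, 0.1]
grip_width: 0.087
```

```bash
python3 st.py; python3 - <<'E'
from plan import *
go(pt(M,-70,0,82),magR(0),1,grasp=True)
E
```

```text
11.25 [0.5707 0.1071 0.1344] [179.9081  -0.0327 104.2307] q [-52.58  22.62  47.4  104.91 -19.01  60.64  16.33] F [0.57 0.28 0.14] w 0.087
from [0.5707 0.1071 0.1344] to [0.5696 0.1078 0.133 ] turn [ 0.09 -0.03 -0.07] shift(tool) [ 0.0009 -0.0009  0.0014]
0.0009 -0.0009 0.0014 0.09 -0.03 -0.07
```

Request:
carry_out --increments "0.7 0.0007 -0.0009 0.0014 0 0 0; 0.4 0 0 0 0 0 0; 0.3 0 0 0 0 0 0; 0.3 0 0 0 0 0 0; 0.3 0 0 0 0 0 0; 0.3 0 0 -0.01 0 0 0; 0.3 0 0 -0.03 0 0 0; 0.3 0 0 -0.03 0 0 0; 0.3 0 0 -0.02 0 0 0; 0.3 0 0 0 0 0 0" --force 40

```text
time_s: 12.5
tool_pos: [0.5694, 0.1075, 0.228]
tool_rot: [179.9, -0.1, 104.2]
force: [0.1, 0.6, -1.3]
grip_width: 0.0456
```

```bash
python3 st.py; cat >> plan.py <<'E'
def trayR():
    R,_=fr(T); return R
E
python3 - <<'E'
from plan import *
import cv2
from ov import crop
for n,b in (("side",(275,130,160,130)),("top",(190,150,180,130))):
    p=read_camera(n); cv2.imwrite(f"pics/{n}6.png",p["img"]); cv2.imwrite(f"pics/{n}6c.png",crop(p["img"],*b,4))
E
```

```text
12.5 [0.5694 0.1075 0.228 ] [179.8589  -0.0778 104.2232] q [-56.08  16.09  50.46  99.94 -13.25  70.02  12.04] F [ 0.14  0.56 -1.31] w 0.0456
```

View pics/side6c.png

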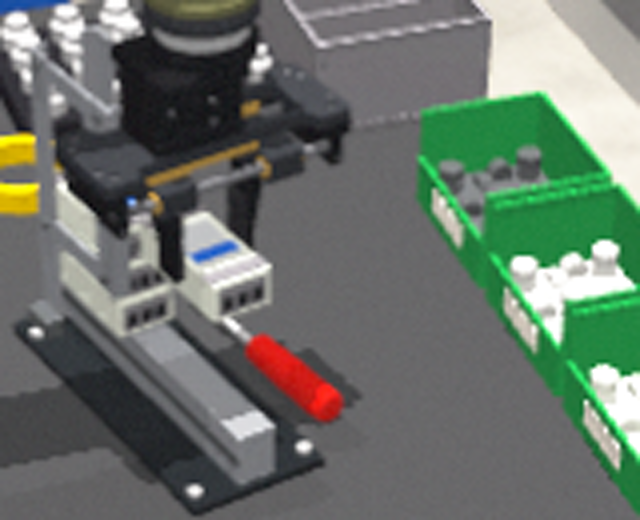

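View pics/top6c.png

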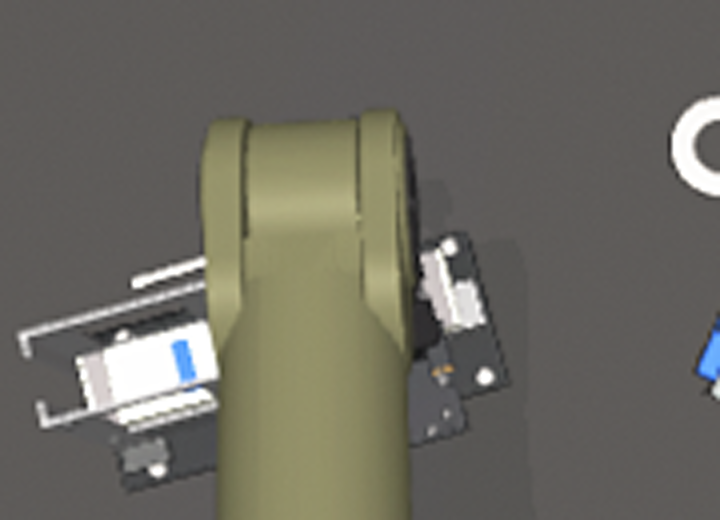

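```bash
cat >> plan.py <<'E'
def trayR2():
    R,_=fr(T); return np.c_[-R[:,0],R[:,1],[0,0,-1.]]
E
python3 - <<'E'
from ik import *; from plan import *
np.set_printoptions(precision=1,suppress=True,linewidth=150)
q=np.array(get_obs()["qpos"]); R=trayR2()
for x,z in ((-15,230),(-15,103),(-45,103),(20,103)):
    q,e=solve(q,pt(T,x,0,z),R,1e-2); print(x,z,q,e)
print(R)
go(pt(T,-15,0,220),R,8)
E
```

```text
-15 230 [-19.7  23.4  43.5  90.6 -16.6  72.7  91.8] 0.0015951689448142434
-15 103 [-16.7  30.6  39.8  97.1 -22.   60.4  95.5] 0.00028214042576473494
-45 103 [-19.1  27.3  40.5 101.6 -20.4  58.7  94.4] 0.0001828511165424715
20 103 [-13.9  34.3  38.6  91.6 -23.4  62.4  96.2] 0.00039574333043016136
[[-0.9  0.4  0. ]
 [ 0.4  0.9  0. ]
 [-0.   0.  -1. ]]
from [0.6 0.1 0.2] to [ 0.6 -0.2  0.2] turn [ -0.   -0.1 -51.1] shift(tool) [-0.3 -0.   0. ]
-0.0363 -0.0032 0.0007 -0.0 -0.01 -6.39
-0.0357 -0.0072 0.0007 -0.0 -0.01 -6.39
-0.0347 -0.0112 0.0007 -0.0 -0.01 -6.39
-0.0332 -0.0149 0.0007 -0.0 -0.01 -6.39
-0.0314 -0.0186 0.0007 -0.0 -0.01 -6.39
-0.0291 -0.0219 0.0007 -0.0 -0.01 -6.39
-0.0265 -0.025 0.0007 -0.0 -0.01 -6.39
-0.0235 -0.0278 0.0007 -0.0 -0.01 -6.39
```

Request:
carry_out --increments "0.3 -0.03 -0.003 0 0 0 -3; 0.3 -0.036 -0.006 0 0 0 -6.8; 0.3 -0.036 -0.011 0.001 0 0 -6.8; 0.3 -0.034 -0.015 0.001 0 0 -6.8; 0.3 -0.031 -0.0186 0.001 0 0 -6.8; 0.3 -0.029 -0.022 0.001 0 0 -6.8; 0.3 -0.0265 -0.025 0.001 0 0 -6.8; 0.3 -0.0235 -0.028 0.001 0 0 -6.5; 0.3 0 0 0 0 0 0"

```text
time_s: 13.72
tool_pos: [0.6043, -0.1827, 0.2055]
tool_rot: [-179.4, -1.1, 156.4]
force: [0.1, -0.6, -1.7]
grip_width: 0.0455
```

```bash
python3 st.py; python3 - <<'E'
from plan import *
go(pt(T,-20,0,150),trayR2(),4)
E
```

```text
13.725 [ 0.6043 -0.1827  0.2055] [-179.4093   -1.1347  156.3846] q [-20.39  24.61  44.67  92.67 -17.41  71.33  94.03] F [ 0.05 -0.63 -1.68] w 0.0455
from [ 0.6043 -0.1827  0.2055] to [ 0.6102 -0.1783  0.15  ] turn [-0.6  -1.13  1.04] shift(tool) [-0.0047  0.007   0.0554]
-0.0012 0.0017 0.0138 -0.15 -0.28 0.26
-0.0011 0.0017 0.0139 -0.15 -0.28 0.26
-0.001 0.0017 0.0139 -0.15 -0.28 0.26
-0.001 0.0017 0.0139 -0.15 -0.28 0.26
```

Request:
carry_out --increments "0.3 -0.0012 0.0025 0.0135 -0.2 -0.35 0.3; 0.3 -0.001 0.002 0.0135 -0.2 -0.3 0.3; 0.3 -0.001 0.0017 0.0135 -0.15 -0.3 0.26; 0.3 -0.001 0.0017 0.01 -0.1 -0.2 0.2; 0.3 0 0 0 0 0 0"

```text
time_s: 14.35
tool_pos: [0.61, -0.171, 0.1474]
tool_rot: [179.9, -0.3, 155.5]
force: [-0.1, -0.3, -1.2]
grip_width: 0.0453
```

```bash
python3 st.py; python3 - <<'E'
from plan import *
go(pt(T,-20,0,103),trayR2(),4)
import cv2
from ov import *
o=get_obs(); 
Rr=Rn.from_euler("xyz",o["tool_rot"],degrees=True); p0=np.array(o["tool_pos"])
yaw=np.radians(o["tool_rot"][2]); D=(p0[0],p0[1],yaw)
zb=p0[2]*1000-83
for n,b in (("side",(325,240,120,85)),("top",(345,150,100,120))):
    p=read_camera(n); cv2.imwrite(f"pics/{n}7.png",p["img"]); im=crop(p["img"],*b,5)
    draw(im,n,D,box(-50,50,-23,23,zb,zb+30),(255,0,255),b[0],b[1],5)
    draw(im,n,T,box(-130,130,-27,27,20,30),(0,255,0),b[0],b[1],5)
    cv2.imwrite(f"pics/{n}7c.png",im)
E
```

```text
14.35 [ 0.61   -0.171   0.1474] [179.864   -0.3062 155.4819] q [-20.05  27.53  42.99  96.16 -20.57  64.77  94.19] F [-0.06 -0.26 -1.21] w 0.0453
from [ 0.61   -0.171   0.1474] to [ 0.6102 -0.1783  0.103 ] turn [ 0.14 -0.31  0.13] shift(tool) [-0.0035 -0.0066  0.0444]
-0.0009 -0.0017 0.0111 0.03 -0.08 0.03
-0.0009 -0.0017 0.0111 0.03 -0.08 0.03
-0.0008 -0.0016 0.0111 0.03 -0.08 0.03
-0.0008 -0.0016 0.0111 0.03 -0.08 0.03
```

View pics/side7c.png

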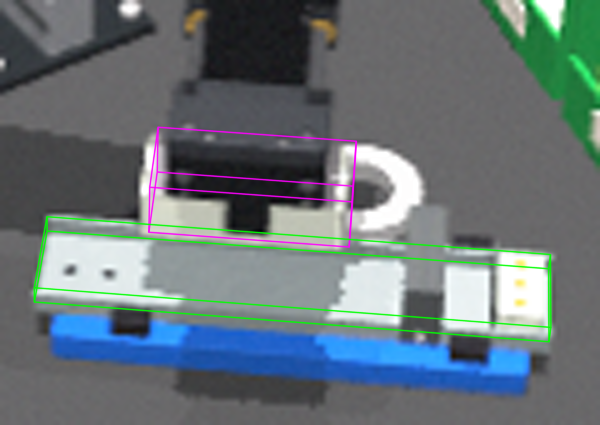

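View pics/top7c.png

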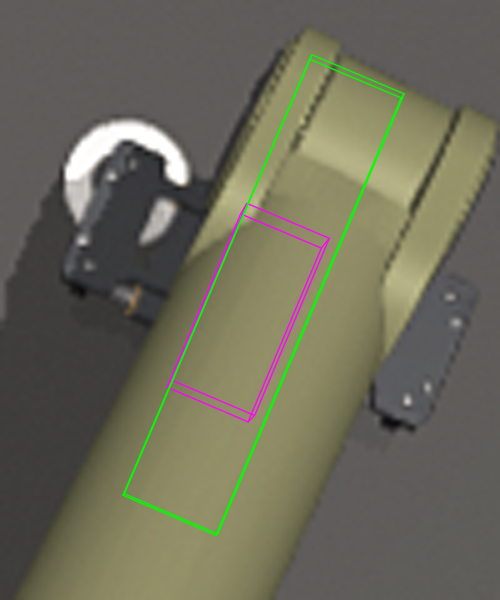

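Request:
carry_out --increments "0.3 -0.002 -0.005 0.005 0.1 -0.3 0.1; 0.3 -0.001 -0.001 0.01 0 0 0; 0.3 0 0 0.008 0 0 0; 0.3 0 0 0 0 0 0"

```text
time_s: 14.95
tool_pos: [0.6112, -0.1798, 0.1252]
tool_rot: [179.9, 0.2, 155.3]
force: [-0.3, -0.3, -0.8]
grip_width: 0.0454
```

```bash
python3 st.py; python3 - <<'E'
from plan import *
go(pt(T,-20,0,103),trayR2(),2)
E
```

```text
14.95 [ 0.6112 -0.1798  0.1252] [179.9378   0.2366 155.297 ] q [-18.83  29.09  42.36  97.   -21.79  62.19  95.5 ] F [-0.3  -0.29 -0.76] w 0.0454
from [ 0.6112 -0.1798  0.1252] to [ 0.6102 -0.1783  0.103 ] turn [ 0.06  0.24 -0.05] shift(tool) [0.0016 0.001  0.0222]
0.0008 0.0005 0.0111 0.03 0.12 -0.03
0.0008 0.0005 0.0111 0.03 0.12 -0.03
```

Within 1 mm laterally; descend, gently at the end.

Request:
carry_out --increments "0.3 0.0008 0.001 0.009 0 0.2 0; 0.3 0 0 0.007 0 0 0; 0.3 0 0 0.003 0 0 0; 0.3 0 0 0 0 0 0"

```text
time_s: 15.45
tool_pos: [0.611, -0.1782, 0.1047]
tool_rot: [179.9, 0.0, 155.3]
force: [0.1, -0.2, -1.4]
grip_width: 0.0457
```

```bash
python3 st.py; python3 - <<'E'
from plan import *
go(pt(T,-20,0,103),trayR2(),2)
import cv2
from ov import *
p=read_camera("side"); cv2.imwrite("pics/side8.png",p["img"]); cv2.imwrite("pics/side8c.png",crop(p["img"],335,240,100,85,6))
E
```

```text
15.45 [ 0.611  -0.1782  0.1047] [179.9358   0.012  155.313 ] q [-18.29  30.52  41.58  97.71 -22.85  60.53  96.12] F [ 0.06 -0.22 -1.36] w 0.0457
from [ 0.611  -0.1782  0.1047] to [ 0.6102 -0.1783  0.103 ] turn [ 0.06  0.01 -0.04] shift(tool) [ 0.0007 -0.0004  0.0017]
0.0004 -0.0002 0.0008 0.03 0.01 -0.02
0.0004 -0.0002 0.0008 0.03 0.01 -0.02
```

View pics/side8c.png

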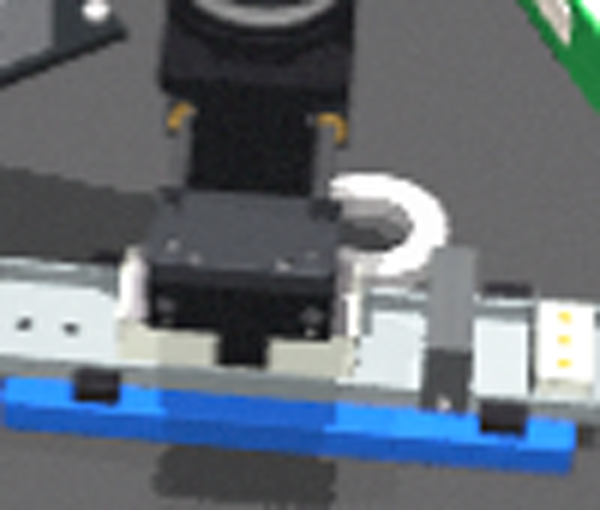

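Still about 1–2 mm above the floor; lower in small steps until the floor carries it.

Request:
carry_out --increments "0.3 0.0004 0 0.0012 0 0 0; 0.3 0 0 0.001 0 0 0; 0.3 0 0 0 0 0 0"

```text
time_s: 15.88
tool_pos: [0.6112, -0.1784, 0.1046]
tool_rot: [179.9, 0.1, 155.3]
force: [0.6, 0.4, -1.7]
grip_width: 0.045
```

```bash
python3 st.py
```

```text
15.875 [ 0.6112 -0.1784  0.1046] [179.8661   0.092  155.3061] q [-18.25  30.49  41.56  97.74 -22.91  60.43  96.18] F [ 0.56  0.4  -1.75] w 0.045
```

Request:
carry_out --increments "0.3 0.0005 0 0.002 0 0 0; 0.3 0 0 0.002 0 0 0; 0.3 0 0 0.001 0 0 0"

```text
time_s: 16.25
tool_pos: [0.6113, -0.1786, 0.1045]
tool_rot: [179.7, 0.1, 155.3]
force: [-2.1, 0.7, 3.8]
grip_width: 0.0457
```

```bash
python3 st.py
```

```text
16.25 [ 0.6113 -0.1786  0.1045] [179.7266   0.1155 155.3142] q [-18.14  30.47  41.5   97.76 -23.04  60.4   96.32] F [-2.07  0.73  3.81] w 0.0457
```

Request:
carry_out --increments "0.5 0 0 -0.001 0 0 0; 0.6 0 0 0 0 0 0; 0.7 0 0 0 0 0 0; 0.7 0.015 0 0 0 0 0; 0.7 0.014 0 0 0 0 0; 0.7 0 0 0 0 0 0"

```text
time_s: 17.0
tool_pos: [0.5847, -0.1663, 0.1047]
tool_rot: [179.8, 0.2, 155.3]
force: [0.7, -1.0, 0.2]
grip_width: 0.0606
```

```bash
python3 st.py; python3 - <<'E'
from plan import *
go(pt(T,-48,0,105),trayR2(),2)
import cv2
from ov import *
p=read_camera("side"); cv2.imwrite("pics/side9.png",p["img"]); im=crop(p["img"],335,240,100,85,6)
draw(im,"side",T,box(-70,30,-23,23,20,50),(255,0,255),335,240,6)
cv2.imwrite("pics/side9c.png",im)
E
```

```text
17.0 [ 0.5847 -0.1663  0.1047] [179.7611   0.2224 155.3158] q [-20.7   27.15  42.47 102.21 -21.4   58.66  95.22] F [ 0.75 -0.99  0.22] w 0.0606
from [ 0.5847 -0.1663  0.1047] to [ 0.5848 -0.1666  0.105 ] turn [ 0.24  0.22 -0.03] shift(tool) [-0.0002 -0.0002 -0.0003]
-0.0001 -0.0001 -0.0001 0.12 0.11 -0.02
-0.0001 -0.0001 -0.0001 0.12 0.11 -0.02
```

View pics/side9c.png

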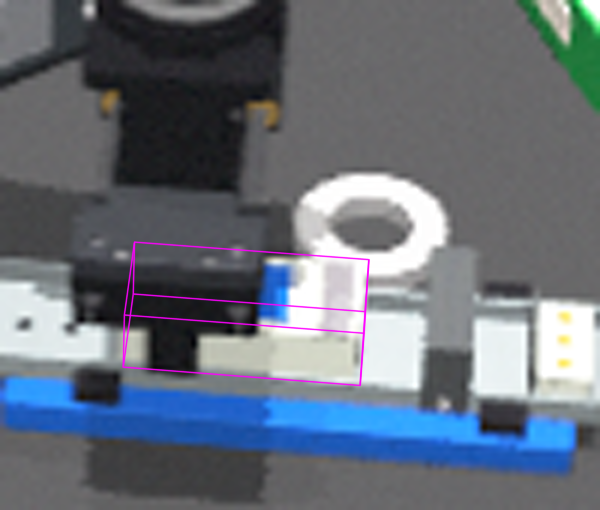

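Request:
carry_out --increments "0.4 0 0 0 0 0 0; 0.3 0 0 0 0 0 0; 0.3 0 0 0 0 0 0; 0.3 -0.012 0 0 0 0 0; 0.3 -0.015 0 0 0 0 0; 0.3 0 0 0 0 0 0" --force 20

```text
time_s: 17.8
tool_pos: [0.612, -0.1786, 0.1052]
tool_rot: [179.8, 0.3, 155.3]
force: [0.5, 0.9, 1.7]
grip_width: 0.0456
```

```bash
python3 st.py; python3 - <<'E'
from plan import *
go(pt(T,22,0,104.5),trayR2(),3)
import cv2
from ov import *
p=read_camera("side"); cv2.imwrite("pics/side10.png",p["img"]); im=crop(p["img"],335,240,100,85,6)
cv2.imwrite("pics/side10c.png",im)
E
```

```text
17.8 [ 0.612  -0.1786  0.1052] [179.7779   0.3305 155.3394] q [-18.28  30.38  41.59  97.8  -22.97  60.23  96.26] F [0.49 0.85 1.74] w 0.0456
from [ 0.612  -0.1786  0.1052] to [ 0.6484 -0.1958  0.1045] turn [ 0.22  0.33 -0.01] shift(tool) [-0.0403 -0.0004  0.001 ]
-0.0134 -0.0001 0.0003 0.07 0.11 -0.0
-0.0134 -0.0001 0.0003 0.07 0.11 -0.0
-0.0134 -0.0001 0.0003 0.07 0.11 -0.0
```

View pics/side10c.png

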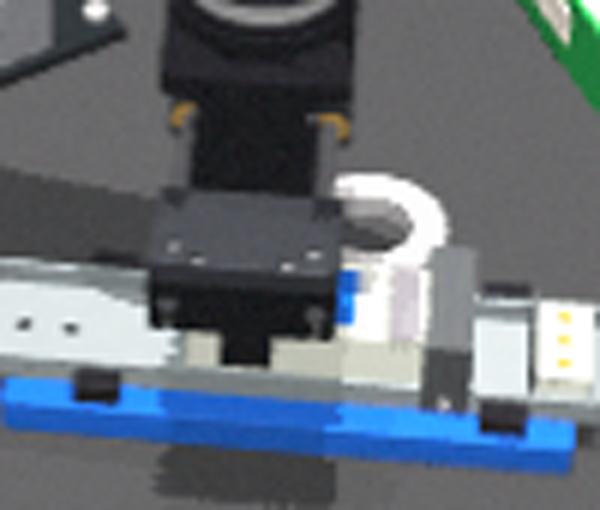

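Request:
carry_out --increments "0.3 -0.011 0 0.0006 0.1 0.2 0; 0.3 -0.012 0 0.0003 0 0.1 0; 0.3 -0.009 0 0.0002 0 0 0; 0.3 0 0 0 0 0 0"

```text
time_s: 18.35
tool_pos: [0.6395, -0.1912, 0.1053]
tool_rot: [179.8, -0.3, 155.3]
force: [0.6, -1.3, 0.0]
grip_width: 0.0458
```

```bash
python3 st.py; python3 - <<'E'
from plan import *
go(pt(T,22,0,104.5),trayR2(),1)
E
```

```text
18.35 [ 0.6395 -0.1912  0.1053] [179.7731  -0.32   155.3428] q [-15.56  34.04  40.64  92.56 -24.47  62.87  97.05] F [ 0.61 -1.31  0.03] w 0.0458
from [ 0.6395 -0.1912  0.1053] to [ 0.6484 -0.1958  0.1045] turn [ 0.23 -0.32 -0.01] shift(tool) [-0.01   -0.0005  0.0007]
-0.01 -0.0005 0.0007 0.23 -0.32 -0.01
```

Request:
carry_out --increments "0.3 -0.004 0 0.0005 0 -0.3 0; 0.3 -0.003 0 0 0 0 0; 0.3 -0.003 0 0 0 0 0; 0.3 -0.003 0 0 0 0 0"

```text
time_s: 18.85
tool_pos: [0.6493, -0.1957, 0.1053]
tool_rot: [179.7, -0.4, 155.3]
force: [-3.3, 1.9, 5.6]
grip_width: 0.0458
```

```bash
python3 st.py; python3 - <<'E'
from plan import *
go(pt(T,22,0,104.5),trayR2(),1)
E
```

```text
18.85 [ 0.6493 -0.1957  0.1053] [179.7214  -0.3774 155.3312] q [-14.66  35.22  40.34  90.8  -24.98  63.6   97.27] F [-3.32  1.89  5.56] w 0.0458
from [ 0.6493 -0.1957  0.1053] to [ 0.6484 -0.1958  0.1045] turn [ 0.28 -0.38 -0.02] shift(tool) [ 0.0008 -0.0004  0.0008]
0.0008 -0.0004 0.0008 0.28 -0.38 -0.02
```

Request:
carry_out --increments "0.3 -0.003 0 0 0 0 0; 0.3 -0.004 0 0 0 0 0; 0.3 -0.004 0 0 0 0 0"

```text
time_s: 19.23
tool_pos: [0.6542, -0.198, 0.105]
tool_rot: [179.6, -1.4, 155.4]
force: [-13.0, 6.0, 14.0]
grip_width: 0.0455
```

```bash
python3 st.py; python3 - <<'E'
from plan import *
go(pt(T,22,0,104.5),trayR2(),1)
import cv2
from ov import *
p=read_camera("side"); cv2.imwrite("pics/side11.png",p["img"]); im=crop(p["img"],335,240,100,85,6)
cv2.imwrite("pics/side11c.png",im)
E
```

```text
19.225 [ 0.6542 -0.198   0.105 ] [179.6471  -1.3794 155.3509] q [-13.77  36.36  40.02  89.1  -25.33  65.23  97.43] F [-13.03   5.96  14.01] w 0.0455
from [ 0.6542 -0.198   0.105 ] to [ 0.6484 -0.1958  0.1045] turn [ 0.35 -1.38 -0.  ] shift(tool) [ 0.0061 -0.0004  0.0006]
0.0061 -0.0004 0.0006 0.35 -1.38 -0.0
```

View pics/side11c.png

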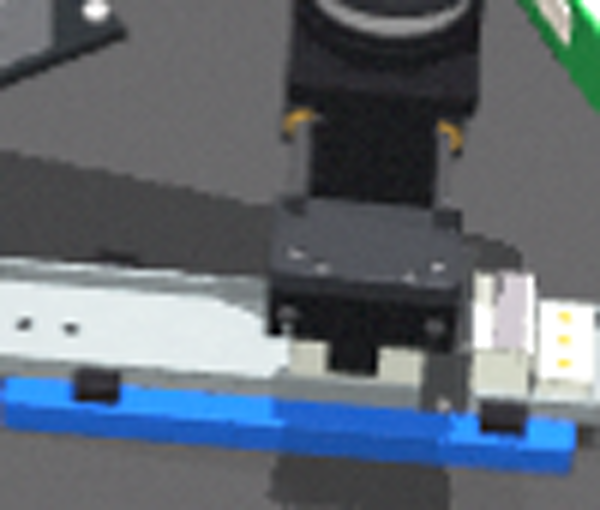

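Request:
carry_out --increments "0.3 0.0005 0 0 0 -1.2 0; 0.5 0 0 0 0 0 0; 0.7 0 0 0 0 0 0; 0.7 0 0 0 0 0 0; 0.7 0.01 0 -0.03 0 0 0; 0.7 0.04 0 -0.03 0 0 0; 0.7 0.05 0 -0.01 0 0 0; 0.7 0.04 0 -0.02 0 0 0; 0.7 0 0 0 0 0 0"

```text
time_s: 20.4
tool_pos: [0.5259, -0.1396, 0.195]
tool_rot: [179.7, 0.0, 155.4]
force: [1.1, 0.2, -0.7]
grip_width: 0.0611
```

```bash
python3 st.py; python3 - <<'E'
from plan import *
import cv2
from ov import *
for n,b,s in (("side",(325,250,120,75),6),("top",(350,150,100,120),5)):
    p=read_camera(n); cv2.imwrite(f"pics/{n}12.png",p["img"]); im=crop(p["img"],*b,s); 
    cv2.imwrite(f"pics/{n}12c.png",im)
    draw(im,n,T,box(0,100,-23,23,20,50),(255,0,255),b[0],b[1],s)
    cv2.imwrite(f"pics/{n}12o.png",im)
E
```

```text
20.4 [ 0.5259 -0.1396  0.195 ] [179.7197   0.0058 155.3596] q [-30.27  12.19  47.72 106.76 -10.21  65.28  86.46] F [ 1.07  0.2  -0.67] w 0.0611
```

View pics/side12c.png

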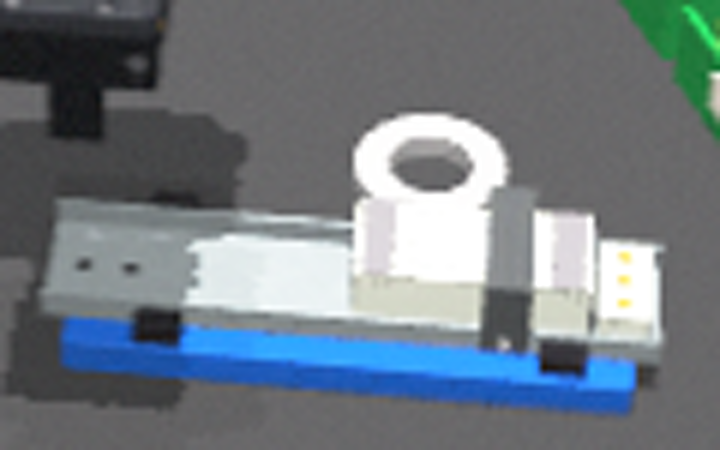

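View pics/side12o.png

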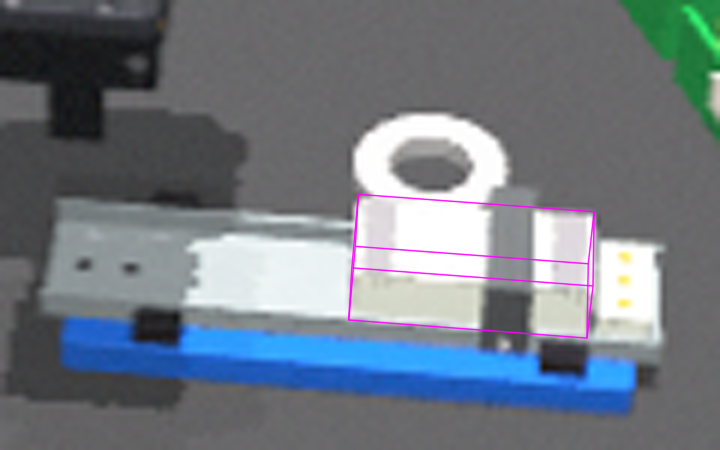

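View pics/top12c.png

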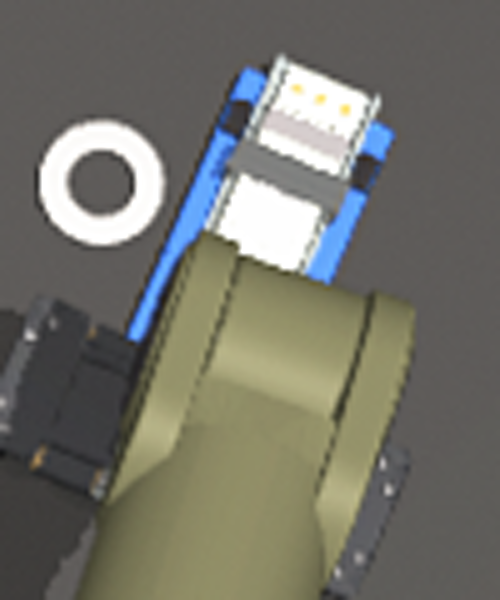

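Request:
carry_out --increments "0.3 -0.02 0 0.02 0 0 0; 0 -0.02 0 0.025 0 0 0; 0 -0.02 0 0.025 0 0 0; 0 0 0 0.015 0 0 0; 0 0 0 0 0 0 0"

```text
time_s: 21.12
tool_pos: [0.5872, -0.1683, 0.1022]
tool_rot: [-179.8, 0.0, 155.3]
force: [-1.1, 0.8, 0.3]
grip_width: 0.0189
```

```bash
python3 st.py; python3 - <<'E'
from plan import *
go(pt(T,-12,0,103),trayR2(),1)
E
```

```text
21.125 [ 0.5872 -0.1683  0.1022] [-179.8063    0.0155  155.3405] q [-21.18  28.18  43.33 101.67 -21.99  58.99  95.66] F [-1.08  0.82  0.32] w 0.0189
from [ 0.5872 -0.1683  0.1022] to [ 0.6175 -0.1816  0.103 ] turn [-0.19  0.02 -0.01] shift(tool) [-0.033   0.0005 -0.0008]
-0.033 0.0005 -0.0008 -0.19 0.02 -0.01
```

Request:
carry_out --increments "0 -0.01 0 0 0 0 0; 0 -0.01 0 0 0 0 0; 0 -0.006 0 0 0 0 0; 0 -0.004 0 0 0 0 0; 0 -0.003 0 0 0 0 0"

```text
time_s: 21.75
tool_pos: [0.6193, -0.1824, 0.1052]
tool_rot: [-179.9, 0.0, 155.4]
force: [-8.3, 4.0, 6.0]
grip_width: 0.0003
```

```bash
python3 st.py; python3 - <<'E'
from plan import *
go(pt(T,-10,0,103),trayR2(),1)
E
```

```text
21.75 [ 0.6193 -0.1824  0.1052] [-179.9379    0.0464  155.3747] q [-18.28  31.79  42.32  96.32 -23.8   61.21  96.81] F [-8.31  3.99  5.98] w 0.0003
from [ 0.6193 -0.1824  0.1052] to [ 0.6193 -0.1824  0.103 ] turn [-0.06  0.05  0.02] shift(tool) [-0.     -0.      0.0022]
-0.0 -0.0 0.0022 -0.06 0.05 0.02
```

Request:
carry_out --increments "0 -0.003 0 0.001 0 0 0; 0 -0.004 0 0.001 0 0 0; 0 -0.005 0 0 0 0 0"

```text
time_s: 22.12
tool_pos: [0.6208, -0.1832, 0.1026]
tool_rot: [179.9, -1.6, 155.4]
force: [-14.0, 6.6, 12.3]
grip_width: 0.0007
```

```bash
python3 st.py; python3 - <<'E'
from plan import *
go(pt(T,-10,0,103),trayR2(),1)
E
```

```text
22.125 [ 0.6208 -0.1832  0.1026] [179.9107  -1.5907 155.385 ] q [-17.23  33.04  41.84  94.84 -24.3   63.2   97.17] F [-13.95   6.65  12.33] w 0.0007
from [ 0.6208 -0.1832  0.1026] to [ 0.6193 -0.1824  0.103 ] turn [ 0.09 -1.59  0.03] shift(tool) [ 0.0017  0.0001 -0.0003]
0.0017 0.0001 -0.0003 0.09 -1.59 0.03
```

Request:
carry_out --increments "0 0.006 0 0 0 0 0; 0 0.015 0 0 0 0 0; 0 0.03 0 -0.03 0 -1 0; 0 0.03 0 -0.05 0 0 0; 0 0.03 0 -0.05 0 0 0; 0 0.04 -0.03 -0.04 0 0 0; 0 0.03 -0.04 -0.02 0 0 0; 0 0.02 -0.05 0 0 0 0; 0 0 -0.055 0 0 0 0; 0 0 -0.055 0 0 0 0; 0 0 0 0 0 0 0"

```text
time_s: 23.5
tool_pos: [0.3404, -0.3131, 0.2983]
tool_rot: [179.3, 0.2, 155.6]
force: [0.1, 1.3, -0.3]
grip_width: 0.0006
```

```bash
python3 st.py; python3 - <<'E'
from plan import *
import cv2
from ov import *
for n,b,s in (("side",(275,130,165,195),3),("top",(190,150,250,130),3)):
    p=read_camera(n); cv2.imwrite(f"pics/{n}13.png",p["img"]); im=crop(p["img"],*b,s); 
    cv2.imwrite(f"pics/{n}13c.png",im)
a=cv2.imread("pics/side0.png").astype(int); 
E
```

```text
23.5 [ 0.3404 -0.3131  0.2983] [179.2866   0.1895 155.6036] q [-27.72 -15.08  59.31 109.55  12.46  78.44  93.79] F [ 0.09  1.29 -0.28] w 0.0006
```

View pics/side13c.png

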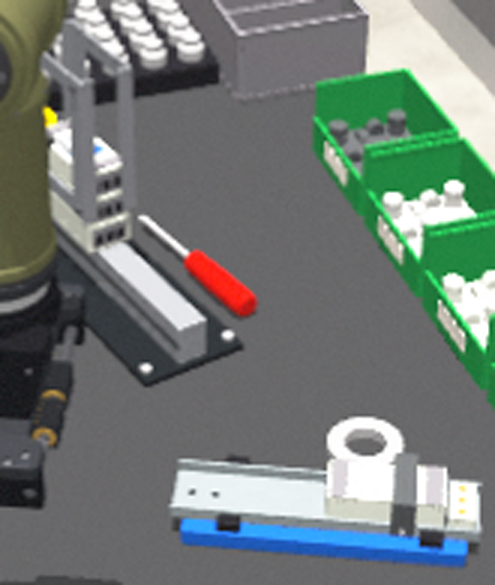

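View pics/top13.png

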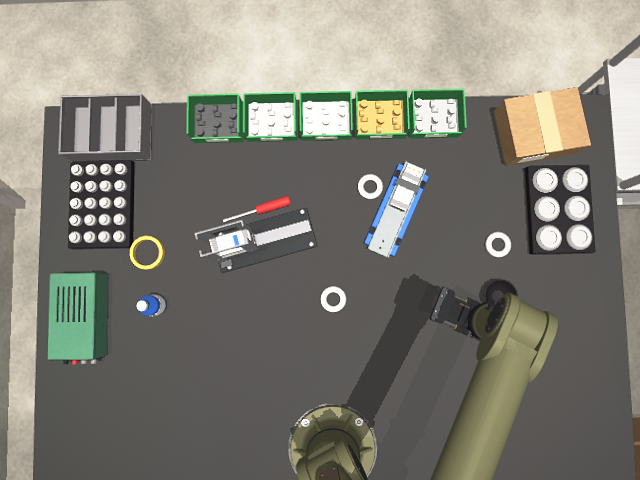

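View pics/top13c.png

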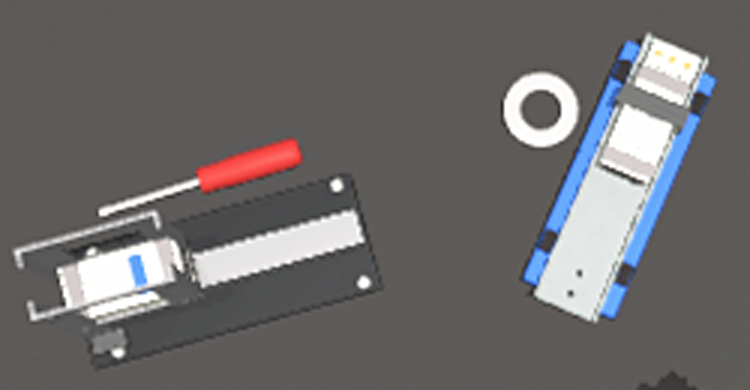

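```bash
python3 -c "
from cell import *
print(sign_off())"
```

```text
the job is handed in; nothing more can be done
None
```

The bottom driver is in the gear tray, under the hold-down bracket and against the end stop, and the job was handed in at about 23.6 s.

- **Draw:** I gripped the lowest driver with the tool tilted 57° and drew it about 140 mm along the rail. The other three dropped on to the rail, and both cameras showed them standing square.
- **Place:** I gripped it again from above at its middle and laid it in the open part of the tray, lowering until the floor took its weight. It was never dropped.
- **Slide:** I gripped it nearer its rear end and slid it under the bracket until it stalled at about 14 N. A second push on its rear face with the fingers shut also stalled, at about 15 N, with the driver's rear end at about x = 0 in the tray's frame, which is the home position.

In the last pictures the driver lies flat under the bracket against the stop, the three others are square in the column, and the screwdriver, bezels, tape and cleaner are where they were. The bowl is half hidden by the arm in that picture, so I could not see all of it; the arm only passed well above it. The arm was clear of everything at hand-in.

The two cameras disagreed by 2–4 mm on the magazine's position, and I used the combined fit. No check failed.

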